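# Change the deodoriser cartridge and stow the spares

## Task

Change the charcoal cartridge in the shoe deodoriser: raise its half-open clamp, take out the spent cartridge and lay it in the shallow steel tray, set one of the fresh cartridges lying on the shelf in the cradle, and swing the clamp fully down so that it drives the cartridge home. Stow all the other fresh cartridges lying flat inside the bamboo box, which has a sliding cover, and leave the cover fully shut. Leave the frog, flashlight, shoehorn, brush and polish tin where they are.

Things in the scene. Friction and masses are not known exactly. Their poses are not given: they have to be found in the camera images.
- unit: shoe deodoriser, low white housing fixed to the shelf, 212 x 116 mm (own x from -112 to +100 mm), deck 34 mm high; origin on the shelf under the cradle's centre; own x points to its back, where the clamp is hinged, z up. On the deck two grey saddles and two end stops hold a cartridge lying along own x, proud on a sprung contact plate until it is pressed home
- cradle (a point): centre of a cartridge fully home: unit x = y = 0, 50 mm above the shelf; one merely laid in is 8 mm higher (58 mm), and driving it down takes about 8 N. Saddles at |x| 22 to 44 mm: side cheeks with inner faces at y +-18 mm, flared at the top, outside +-30 mm, 64 mm high. End stops: inner faces at x +-50.5 mm, 54 mm high. For |x| below 22 mm both sides are open for fingers
- clamp (a joint): clamp angle, rad: 0 fully down (level), grows as it swings up and back, stop at 1.8; starts half open; clear of the cradle above 1.6. A steel bail: arms at y +-36 mm (8 wide, 12 deep), a round press bar (14 mm) 76 mm from the hinge that lands on the cartridge's middle, a grip bar at the free end. Stiff hinge (0.5 N m), stays where left; closing on a cartridge takes about 5 N at the grip bar
- clamp_hinge (a point): hinge axis of the clamp (along the unit's y), at the unit's x = 76 mm, y = 0, z = 74 mm
- clamp_bar (a point): middle of the clamp's grip bar: round, 14 mm thick, along the unit's y, 64 mm free between the arms, 172 mm from the hinge; lies in front of and level with the hinge when the clamp is down (unit's x = -96 mm, z = 74 mm)
- box: bamboo box fixed to the shelf, 228 x 126 x 65 mm (own x, y, z); compartment x -95 to +95, y -55 to +55 mm, inner floor 8 mm above the shelf; front and rear walls 52 mm high, side walls 64 mm. Origin on the shelf under the compartment's centre; own x points to its rear, the way the cover slides open. A cartridge lying along own y has 7 mm to spare at each end
- cover (a joint): travel of the box's flat cover, m: 0 = shut, 0.192 = fully slid back (+ own x of the box), where its front edge is at the box's x = 91 mm. Cover 7 mm thick, underside 53 mm, top 60 mm above the shelf; stays in its grooves; slides with about 1.5 N
- cover_handle (a point): point on the cover's pull bar: bar 14 mm (own x of the box) by 50 mm (own y), standing from the cover's top to 86 mm above the shelf; this point 79 mm above the shelf. At the box's x = -71 mm when shut, and moves with the cover
- tray: shallow open steel tray fixed to the shelf, 150 mm (own x) by 100 mm (own y) by 22 mm high, wall and floor 4 mm thick, for the spent cartridge; origin under its centre
- spent: the spent cartridge: straight square bar, 96 mm long, 32 x 32 mm, about 0.12 kg, white plastic with dark vent bands. Origin at its centre, own x along its length; all four long sides and both ends are alike, so any side may be up. At the start it lies proud in the deodoriser's cradle
- fresh1: a fresh cartridge: straight square bar, 96 mm long, 32 x 32 mm, about 0.12 kg, white plastic with dark vent bands. Origin at its centre, own x along its length; all four long sides and both ends are alike, so any side may be up. At the start it lies on the shelf; two to four of fresh1 to fresh4 are present
- fresh2: a fresh cartridge: straight square bar, 96 mm long, 32 x 32 mm, about 0.12 kg, white plastic with dark vent bands. Origin at its centre, own x along its length; all four long sides and both ends are alike, so any side may be up. At the start it lies on the shelf; two to four of fresh1 to fresh4 are present
- fresh3: a fresh cartridge: straight square bar, 96 mm long, 32 x 32 mm, about 0.12 kg, white plastic with dark vent bands. Origin at its centre, own x along its length; all four long sides and both ends are alike, so any side may be up. At the start it lies on the shelf; two to four of fresh1 to fresh4 are present
- fresh4: a fresh cartridge: straight square bar, 96 mm long, 32 x 32 mm, about 0.12 kg, white plastic with dark vent bands. Origin at its centre, own x along its length; all four long sides and both ends are alike, so any side may be up. At the start it lies on the shelf; two to four of fresh1 to fresh4 are present
- frog: bystander: ceramic frog, 100 mm wide, 74 mm tall; origin under its centre
- flashlight: bystander: black flashlight lying along own x, 140 mm long, 42 mm thick; origin under its middle
- shoehorn: bystander: flat aluminium shoehorn lying along own x, 192 mm long, 44 mm wide, 10 mm high; origin near its middle
- brush: bystander: shoe brush lying along own x, 150 by 50 by 47 mm; origin under its centre
- tin: bystander: round flat polish tin, 72 mm across, 28 mm high; origin under its centre
Mind the look-alikes: they are no part of the job. Leave any purple or yellow look-alike of the fresh1 alone.

How it is judged (in metres and radians):
On the way, in this order (a step that is already met when the one before it is completed fails the run):
1. a fresh cartridge lies in the cradle while the clamp is still up (value of joint clamp above 0.4 rad and ((horizontal distance between fresh1 and cradle below 0.006 m and z of fresh1 in the frame of unit between 0.044 and 0.063 m and angle between the x axis of fresh1 and the x axis of unit, either way round below 0.12 rad) or (horizontal distance between fresh2 and cradle below 0.006 m and z of fresh2 in the frame of unit between 0.044 and 0.063 m and angle between the x axis of fresh2 and the x axis of unit, either way round below 0.12 rad) or (horizontal distance between fresh3 and cradle below 0.006 m and z of fresh3 in the frame of unit between 0.044 and 0.063 m and angle between the x axis of fresh3 and the x axis of unit, either way round below 0.12 rad) or (horizontal distance between fresh4 and cradle below 0.006 m and z of fresh4 in the frame of unit between 0.044 and 0.063 m and angle between the x axis of fresh4 and the x axis of unit, either way round below 0.12 rad))), for 0.2 s.
2. the clamp is fully down and has driven the fresh cartridge home (value of joint clamp below 0.06 rad and ((horizontal distance between fresh1 and cradle below 0.006 m and z of fresh1 in the frame of unit between 0.044 and 0.053 m and angle between the x axis of fresh1 and the x axis of unit, either way round below 0.12 rad) or (horizontal distance between fresh2 and cradle below 0.006 m and z of fresh2 in the frame of unit between 0.044 and 0.053 m and angle between the x axis of fresh2 and the x axis of unit, either way round below 0.12 rad) or (horizontal distance between fresh3 and cradle below 0.006 m and z of fresh3 in the frame of unit between 0.044 and 0.053 m and angle between the x axis of fresh3 and the x axis of unit, either way round below 0.12 rad) or (horizontal distance between fresh4 and cradle below 0.006 m and z of fresh4 in the frame of unit between 0.044 and 0.053 m and angle between the x axis of fresh4 and the x axis of unit, either way round below 0.12 rad))), for 0.2 s.
At the end, for the whole second after the job is handed in: Spent cartridge flat in the tray; a fresh one home in the cradle (within 6 mm sideways, 3 mm in height, 0.12 rad), clamp below 0.06 rad; all other fresh ones flat in the box (centre within 8 mm of flat height); cover within 6 mm of shut; all at rest (all of step 2 and value of joint cover below 0.006 m and x of spent in the frame of tray between -0.07 and 0.07 m and y of spent in the frame of tray between -0.045 and 0.045 m and z of spent in the frame of tray between 0.01 and 0.027 m and ((horizontal distance between fresh1 and cradle below 0.006 m and z of fresh1 in the frame of unit between 0.044 and 0.053 m and angle between the x axis of fresh1 and the x axis of unit, either way round below 0.12 rad) or (x of fresh1 in the frame of box between -0.09 and 0.09 m and y of fresh1 in the frame of box between -0.05 and 0.05 m and z of fresh1 in the frame of box between 0.015 and 0.032 m)) and ((horizontal distance between fresh2 and cradle below 0.006 m and z of fresh2 in the frame of unit between 0.044 and 0.053 m and angle between the x axis of fresh2 and the x axis of unit, either way round below 0.12 rad) or (x of fresh2 in the frame of box between -0.09 and 0.09 m and y of fresh2 in the frame of box between -0.05 and 0.05 m and z of fresh2 in the frame of box between 0.015 and 0.032 m)) and ((horizontal distance between fresh3 and cradle below 0.006 m and z of fresh3 in the frame of unit between 0.044 and 0.053 m and angle between the x axis of fresh3 and the x axis of unit, either way round below 0.12 rad) or (x of fresh3 in the frame of box between -0.09 and 0.09 m and y of fresh3 in the frame of box between -0.05 and 0.05 m and z of fresh3 in the frame of box between 0.015 and 0.032 m)) and ((horizontal distance between fresh4 and cradle below 0.006 m and z of fresh4 in the frame of unit between 0.044 and 0.053 m and angle between the x axis of fresh4 and the x axis of unit, either way round below 0.12 rad) or (x of fresh4 in the frame of box between -0.09 and 0.09 m and y of fresh4 in the frame of box between -0.05 and 0.05 m and z of fresh4 in the frame of box between 0.015 and 0.032 m)) and linear speed of each of spent, fresh1, fresh2, fresh3, fresh4 below 0.03 m/s); the robot touches nothing.
It fails at once if the frog is moved more than 30 mm (distance of frog from where it was at the start of the episode above 0.03 m).
It fails at once if the flashlight is moved more than 30 mm (distance of flashlight from where it was at the start of the episode above 0.03 m).
It fails at once if the shoehorn is moved more than 30 mm (distance of shoehorn from where it was at the start of the episode above 0.03 m).
It fails at once if the shoe brush is moved more than 30 mm (distance of brush from where it was at the start of the episode above 0.03 m).
It fails at once if the polish tin is moved more than 30 mm (distance of tin from where it was at the start of the episode above 0.03 m).
Of fresh1, fresh2, fresh3, fresh4 only 2 to 4 are there at a start; the rules pass over those that are not, and their reading is None.
At some moment in a run one of fresh1, fresh2, fresh3, fresh4 may be knocked a few centimetres aside while the robot is not near it.
Once in a run the grip may slacken for a moment while it holds something.
It also fails if it takes over 210 s, if anything falls off the work surface, if the arm or the gripper's body presses on something with over 40 N, if the wrist force passes 120 N, or if a joint passes its speed limit or range.

## Robot

A 6-joint arm with a two-finger parallel gripper is mounted at the origin on the work surface. World frame = base frame: x ahead of the robot, y to its left, z up, the work surface at z = 0. Lengths are in m, angles in degrees, forces in N, time in s.
With the tool pointing down it reaches from about 0.4 to 0.825 m from the base axis. Payload 7 kg.
Tool frame: the origin (TCP) lies midway between the tips of the shut fingers; the grasp point (between the pads) lies 19 mm behind it; z points along the fingers, y is the line along which they close (so a half turn about z gives the same grasp; the last joint's range is limited). The gripper opens to 88 mm and grips with 3 to 60 N. Pads are 19 mm wide; open, the fingers measure 130 mm over their backs; the gripper's body (78 mm by 193 mm) begins 47 mm behind the grasp point.
Start: joints at [87.554, 20.546, 0.682, 0, -70.136, -16.507], TCP at [0.219, 0.638, 0.227] pointing down, gripper open.
Joint ranges: [-176.03, 176.03], [-82.01, 121.73], [-58.28, 71.71], [-173.87, 95.51], [-174.79, -0.11], [-173.66, 173.66]. Speed limits (degrees/s): [136.94, 136.94, 172.46, 180, 180, 180].

## Interface

Orientations are given as [roll, pitch, yaw] about the fixed x, y, z axes, in that order (R = Rz(yaw) Ry(pitch) Rx(roll)).
In Python, from plant import telemetry, viewer, workorder gives the robot as it stands. The module is installed in compiled form; this text tells all that it offers.
- The arm moves only by the tool carry_out, never from a script. Its argument "rows" is a list of rows, each a list of 6 numbers: the shift along the tool's x, y, z in m, then the turn, a rotation vector about the tool's x, y, z in rad. In form: [[tx, ty, tz, ax, ay, az], ...]. A call has 1 to 8 rows; each row is the pose to reach, as a shift and turn from the pose commanded when the call began, along the tool's axes at that moment; what a row does not reach only later rows make up. A row lasts 1/8 s, in which the tool goes at most 62.5 mm and 10.7 degrees, less where a joint would pass 70% of its speed; a pose out of reach is approached as far as the arm can. A call with a gripper value outside its range is refused whole. "grip" is the gripper's target within -1 to 1 (fully open at 1, half-way at 0, shut at -1), set as the call begins (left out, the last holds). The fingers move at their own pace and stop on an object; the grip force is fixed at half the most. Time passes only in rows, so rows that repeat a pose let the fingers close. It gives the time, the measured TCP pose, the force, the opening and the grip force at its end, in the units of the state.
- telemetry.get_obs(): the state, without advancing time (a new reading comes with each control period).
- viewer.snapshot(name): name is "scene" or "top" or "wrist"; returns the picture (420x560x3 uint8, red, green, blue); there is no depth.
- viewer.camera_info(name): a dict with "intrinsics" (3x3 intrinsics, pixels), "extrinsics" (4x4, takes a point from camera to world coordinates); the wrist camera has in their place "tool_from_camera" (4x4, takes a point from camera to tool coordinates, whose origin is the TCP and whose axes are the flange's). Camera axes: x right, y down, z forward; pixel columns grow to the right and rows downward; lengths in m; the calibration is good to about 2 mm. A picture is of the moment at which its call begins: read the wrist's pose just before it. camera_info takes no time and is no camera call.
- workorder.close_job(): hands the job in; it is judged then, once.
The state is a dict: "clock": time; "joint_pos": joint angles; "qvel": joint speeds; "tau": joint torques, N m; "tool_pos": TCP position; "orientation": TCP orientation; "force": force on the tool from outside, world axes, zero at the start; "moment": the same for the moment, N m; "opening": finger opening in m; "gripper_force": force on a finger pad.
Only numpy, scipy, OpenCV 4.12 (cv2) and the standard library are available. Lean on these libraries where they do the work, as an engineer would, in place of code of your own. Each camera call takes 0.05 s, during which the arm holds its last target. There are 200 camera calls.

## Working session

There is one attempt and no reset: what is moved stays moved. The work goes in short steps, Python scripts to look and compute and a tool call to move; the robot and the scene stay as the last step left them, time stands still between calls to the robot, and variables do not carry over. Pictures are saved under pics/ and viewed, at most 14 in all, crops included, and the job is handed in when it is done.

Besides the shell and the picture viewer there is one more tool, called in YAML: its name, and indented under it one key for each argument. carry_out: Moves the arm, as the interface text tells. Its arguments: {"type":"object","properties":{"rows":{"type":"array"},"grip":{"type":"number"}},"required":["rows"]}

```bash
mkdir -p pics; python3 - <<'E'
from plant import telemetry, viewer
import cv2, numpy as np
np.set_printoptions(precision=4,suppress=True)
print(telemetry.get_obs())
for n in("top","scene","wrist"):
    im=viewer.snapshot(n); cv2.imwrite(f"pics/{n}0.png",im[:,:,::-1]); print(n,viewer.camera_info(n))
a=cv2.imread("pics/top0.png"); cv2.imwrite("pics/top0b.png",cv2.resize(a,(800,600),interpolation=cv2.INTER_CUBIC))
E
```

```text
{'clock': 0.0, 'joint_pos': array([ 87.5539,  20.5926,   0.6341,  -0.021 , -70.1354, -16.5061]), 'qvel': array([-0.0295, -0.0808,  0.0358,  0.0487,  0.0996,  0.061 ]), 'tau': array([  0.0009, -58.2722,  29.305 ,   6.9975,   0.007 ,  -0.0001]), 'tool_pos': array([0.2191, 0.6379, 0.2256]), 'orientation': array([179.9044,  -0.0077, -18.9593]), 'force': array([-0.4883,  0.0729,  0.2309]), 'moment': array([-0.0718,  0.0419, -0.0256]), 'gripper_force': 0.0, 'opening': 0.08767505039777976}
top {'intrinsics': array([[407.7187,   0.    , 272.1218],
       [  0.    , 407.7187, 211.6611],
       [  0.    ,   0.    ,   1.    ]]), 'extrinsics': array([[ 0.0086, -0.9816,  0.1907,  0.3417],
       [-0.9999, -0.0104, -0.0085,  0.0041],
       [ 0.0104, -0.1906, -0.9816,  1.2177],
       [ 0.    ,  0.    ,  0.    ,  1.    ]])}
scene {'intrinsics': array([[418.3052,   0.    , 285.6701],
       [  0.    , 418.3052, 210.6557],
       [  0.    ,   0.    ,   1.    ]]), 'extrinsics': array([[-0.69  ,  0.5257, -0.4975,  1.0409],
       [ 0.7236,  0.5157, -0.4587,  0.4897],
       [ 0.0154, -0.6765, -0.7363,  0.8394],
       [ 0.    ,  0.    ,  0.    ,  1.    ]])}
wrist {'intrinsics': array([[356.9641,   0.    , 276.4425],
       [  0.    , 356.9641, 218.0056],
       [  0.    ,   0.    ,   1.    ]]), 'tool_from_camera': array([[ 0.001 , -0.9553, -0.2957,  0.0798],
       [ 1.    ,  0.0009,  0.0006, -0.0008],
       [-0.0003, -0.2957,  0.9553, -0.1586],
       [ 0.    ,  0.    ,  0.    ,  1.    ]])}
```

View pics/top0b.png

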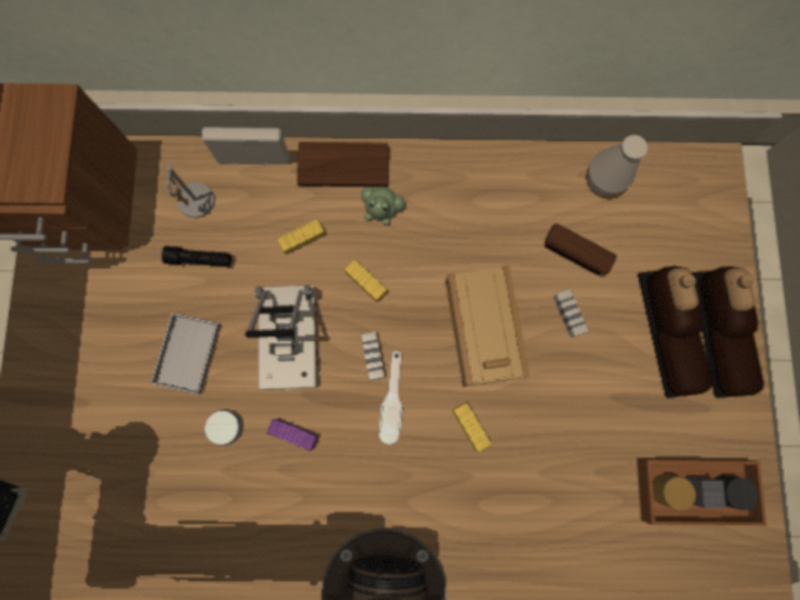

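View pics/scene0.png

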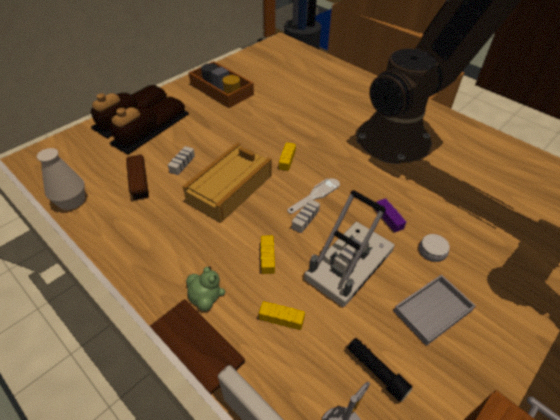

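Seen in the top view (800x600): the unit is at (288,337) and its clamp is half open. The tray is at (186,353) and the box at (486,325), with its handle at (497,363). The white cartridges are at (372,355) and (572,313), and a third (spent) is in the cradle. The yellow ones at (301,236), (366,281), (472,427) and the purple one at (293,434) are look-alikes. Next I enlarge the crops to confirm and measure.

```bash
cat > h.py <<'E'
from plant import telemetry, viewer
import cv2, numpy as np
from scipy.spatial.transform import Rotation as R
np.set_printoptions(precision=4,suppress=True)
def cam(n):
    c=viewer.camera_info(n); K=c["intrinsics"]
    if n!="wrist": return K,c["extrinsics"]
    o=telemetry.get_obs(); T=np.eye(4); T[:3,:3]=R.from_euler('xyz',o["orientation"],degrees=True).as_matrix(); T[:3,3]=o["tool_pos"]
    return K,T@c["tool_from_camera"]
def ray(KT,uv,z):
    K,T=KT; uv=np.atleast_2d(np.float64(uv)); d=np.c_[uv,np.ones(len(uv))]@np.linalg.inv(K).T@T[:3,:3].T
    return T[:3,3]+d*((z-T[2,3])/d[:,2])[:,None]
def proj(KT,p):
    K,T=KT; q=(np.atleast_2d(p)-T[:3,3])@T[:3,:3]@K.T; return q[:,:2]/q[:,2:]
def white(im,lo=110,sat=50,k=7):
    hsv=cv2.cvtColor(im,cv2.COLOR_BGR2HSV); m=((hsv[...,2]>lo)&(hsv[...,1]<sat)).astype(np.uint8)*255
    return cv2.morphologyEx(m,cv2.MORPH_CLOSE,np.ones((k,k)))
E
python3 - <<'E'
from h import *
a=cv2.imread("pics/top0.png"); 
cv2.imwrite("pics/c1.png",cv2.resize(a[180:330,100:300],None,fx=4,fy=4,interpolation=cv2.INTER_CUBIC))
cv2.imwrite("pics/c2.png",cv2.resize(a[175:280,300:430],None,fx=5,fy=5,interpolation=cv2.INTER_CUBIC))
K=cam("top"); m=white(a,lo=110)
for c in cv2.findContours(m,0,2)[0]:
    if cv2.contourArea(c)<100: continue
    r=cv2.minAreaRect(c); b=cv2.boxPoints(r); w=ray(K,b,0.032)
    print(np.array(r[0]),np.array(r[1]),r[2],"W",w.mean(0)[:2],np.linalg.norm(w[1]-w[0]),np.linalg.norm(w[2]-w[1]),[round(float(np.degrees(np.arctan2(*(w[i+1]-w[i])[1::-1]))),1) for i in(0,1)])
E
```

```text
[155.25 299.25] [21.9203 24.0416] 45.0 W [0.3157 0.3231] 0.06573077812128714 0.0633456026391072 [-43.3, -132.7]
[271.4595 270.7568] [77.9251 24.0023] 80.53767395019531 W [ 0.4005 -0.0055] 0.07039347506504241 0.22286854476541132 [-79.9, -170.3]
[128.9434 246.6981] [32.6918 51.6476] 15.945395469665527 W [0.4649 0.4086] 0.14822572109243914 0.09743215485553916 [-11.3, -105.3]
[399.6983 218.6293] [30.0692  9.7167] 66.80140686035156 W [ 0.5553 -0.3842] 0.029787263294324524 0.08851641032371627 [-66.3, -159.6]
[200.5937 235.998 ] [69.964  38.5958] 88.80650329589844 W [0.4991 0.2024] 0.11443117422813094 0.20635517199008177 [-88.2, -176.9]
[136.3577 139.1115] [19.4707 23.4174] 37.87498474121094 W [0.7938 0.4109] 0.072179072739928 0.06275634591658888 [-33.1, -127.6]
[168.   93.5] [ 9. 54.] 90.0 W [0.9455 0.323 ] 0.16895784702353173 0.030449098924926084 [-89.2, -177.4]
[307.4957  77.3203] [477.0646   4.3759] 0.776844322681427 W [ 1.0069 -0.1183] 0.015081335636444732 1.5143670200603652 [5.2, -90.0]
[295.5  34. ] [ 68. 505.] 90.0 W [ 1.1613 -0.0827] 1.666419709334996 0.24924277178611962 [-89.0, 173.1]
```

View pics/c1.png

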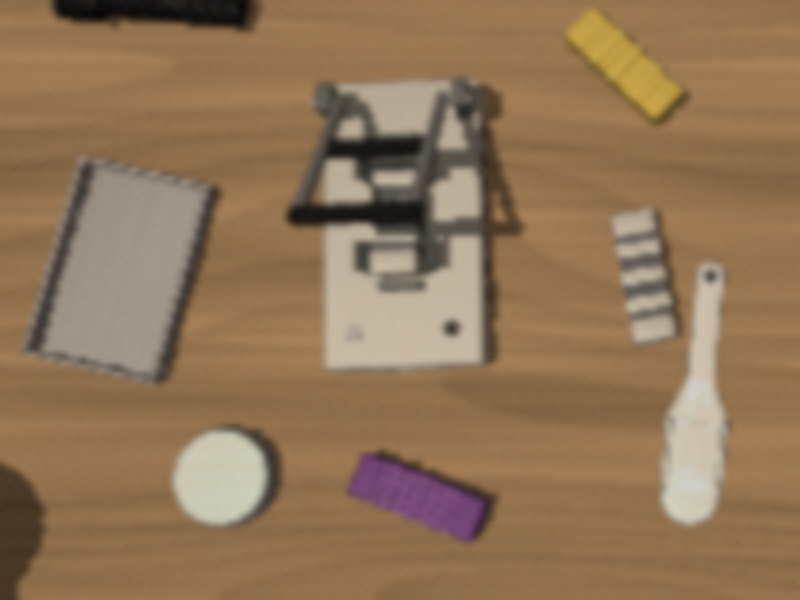

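View pics/c2.png

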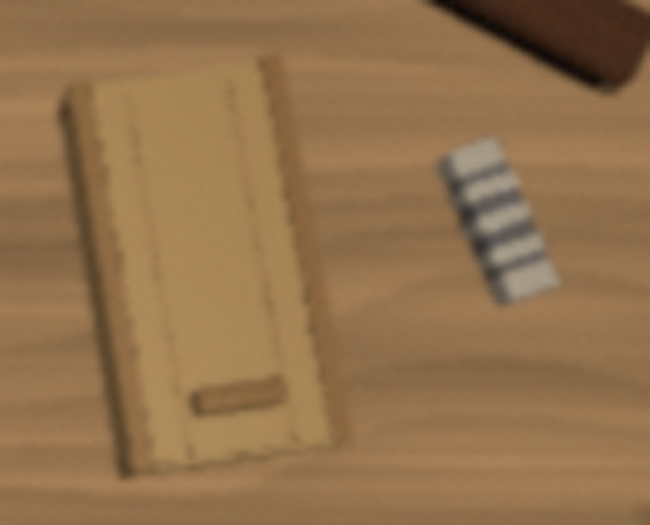

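Crop 1 shows the white cartridge at (645,276) with dark vent bands as fresh A. The tray, the unit and the clamp bar at (362,213) are also clear. Crop 2 shows the shut box with its handle at (240,396) and fresh B at (502,220). Only these two fresh ones are present, because the yellow and purple ones are the wrong colour and have no white body.

```bash
cat >> h.py <<'E'
def frame(pts): # pts ordered: front-left? returns centre & yaw of edges 0->1
    return pts.mean(0)
E
python3 - <<'E'
from h import *
from scipy.optimize import minimize_scalar
K=cam("top"); c1=lambda p:np.array(p)/4+[100-.375,180-.375]; c2=lambda p:np.array(p)/5+[300-.4,175-.4]
def rep(n,px,z):
    w=ray(K,px,z)[:,:2]; d=np.roll(w,-1,0)-w
    print(n,"c",w.mean(0),"L",np.linalg.norm(d,axis=1),"ang",np.degrees(np.arctan2(d[:,1],d[:,0]))); return w
u=rep("unit",c1([(325,367),(322,85),(481,80),(486,363)]),.034)
rep("tray",c1([(28,350),(82,160),(215,187),(160,382)]),.022)
rep("A",c1([(637,343),(613,217),(654,209),(677,335)]),.032)
rep("B",c2([(508,302),(450,160),(495,138),(557,285)]),.032)
rep("box",c2([(125,473),(75,88),(283,58),(347,440)]),.064)
print("handle",ray(K,c2([(240,394)]),.086))
d=(u[1]-u[0])+(u[2]-u[3]); yaw=np.arctan2(d[1],d[0]); ux=np.array([np.cos(yaw),np.sin(yaw)]); o=u.mean(0)+.006*ux
print("unit origin",o,"yaw",np.degrees(yaw))
bp=c1((362,213))
def bar(a): 
    x=.076-.172*np.cos(a); return np.r_[o+x*ux,.074+.172*np.sin(a)]
r=minimize_scalar(lambda a:np.sum((proj(K,bar(a))[0]-bp)**2),bounds=(0,1.8),method="bounded"); print("clamp",r.x,r.fun,bar(r.x))
# scene check: grip bar about (368,203)
Ks=cam("scene"); print("scene proj bar",proj(Ks,bar(r.x)),"boxhandle",proj(Ks,ray(K,c2([(240,394)]),.086)))
for n in range(1):
    s=cv2.imread("pics/scene0.png"); cv2.imwrite("pics/s1.png",cv2.resize(s[170:320,270:410],None,fx=4,fy=4,interpolation=cv2.INTER_CUBIC))
E
```

```text
unit c [0.5001 0.2024] L [0.2074 0.1177 0.2085 0.1153] ang [   3.5425  -87.5251 -177.1243   91.9341]
tray c [0.4649 0.409 ] L [0.1428 0.1014 0.1461 0.0994] ang [ -11.2632 -100.9294  167.9458   77.1816]
A c [0.4625 0.0255] L [0.0934 0.0306 0.0934 0.0294] ang [  11.688   -78.2775 -169.0187  101.7793]
B c [ 0.5547 -0.3854] L [0.0902 0.0308 0.0939 0.0313] ang [  19.5978  -63.563  -159.9887  109.402 ]
box c [ 0.5236 -0.2039] L [0.2236 0.1235 0.2239 0.1273] ang [   6.5767  -80.9645 -172.4687   98.8654]
handle [[ 0.4457 -0.2164  0.086 ]]
unit origin [0.5061 0.2027] yaw 3.2082922141020562
clamp 0.9401710960546007 1.462422788266014 [0.4807 0.2013 0.2129]
scene proj bar [[366.2833 201.3238]] boxhandle [[245.8148 151.042 ]]
```

View pics/s1.png

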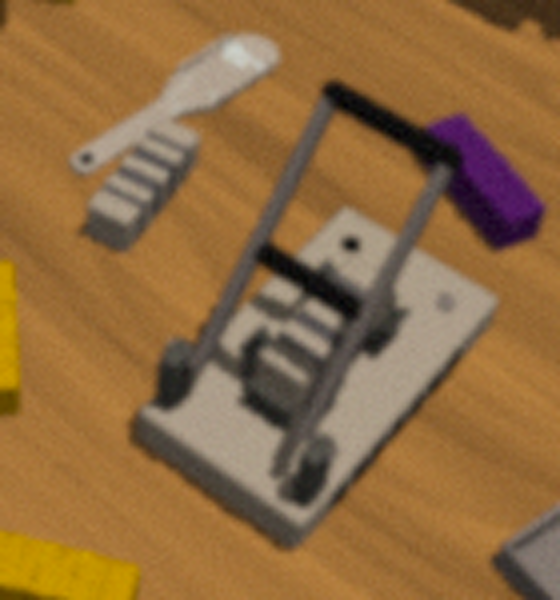

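The scene crop shows the grip bar at (393,122), which is full-frame (368,200). The prediction was (366,201), so the clamp is at about 0.94 rad. The spent cartridge sits under it. Plan: push the clamp up with shut fingers.

```bash
cat >> h.py <<'E'
def plan(*w):
    o=telemetry.get_obs(); R0=R.from_euler('xyz',o["orientation"],degrees=True); p0=o["tool_pos"]
    print("t",o["clock"],"pos",p0,"ori",o["orientation"],"q6",o["joint_pos"][5])
    for x,y,z,yaw in w:
        s=R0.inv().apply(np.array([x,y,z])-p0); r=(R0.inv()*R.from_euler('xyz',[180,0,yaw],degrees=True)).as_rotvec()
        print(np.r_[s,r].round(4).tolist())
UO=np.array([.5061,.2027]); UY=3.2
def U(x,y=0.): 
    a=np.radians(UY); return UO[0]+x*np.cos(a)-y*np.sin(a), UO[1]+x*np.sin(a)+y*np.cos(a)
E
python3 - <<'E'
from h import *
x,y=U(-.075); plan((x,y,.20,3.2),(x,y,.185,3.2))
E
```

```text
t 0.15 pos [0.2192 0.638  0.2258] ori [179.925   -0.0095 -18.9568] q6 -16.505823656635208
[0.3433, 0.3468, 0.0263, 0.0013, 0.0001, -0.3867]
[0.3433, 0.3467, 0.0413, 0.0013, 0.0001, -0.3867]
```

carry_out:
  rows:
    - [0.086,0.087,0.0,0,0,-0.1]
    - [0.172,0.173,0.01,0,0,-0.2]
    - [0.258,0.26,0.02,0,0,-0.387]
    - [0.343,0.347,0.026,0.001,0,-0.387]
    - [0.343,0.347,0.026,0.001,0,-0.387]
    - [0.343,0.347,0.041,0.001,0,-0.387]
    - [0.343,0.347,0.041,0.001,0,-0.387]
    - [0.343,0.347,0.041,0.001,0,-0.387]
  grip: -1

```text
clock: 1.15
tool_pos: [0.4313, 0.1966, 0.1854]
orientation: [-179.9, -0.0, 3.2]
force: [1.3, 0.0, -0.6]
opening: 0.0135
gripper_force: 0.0
```

```bash
python3 - <<'E'
from h import *
im=viewer.snapshot("scene"); cv2.imwrite("pics/s2.png",cv2.resize(im[120:330,200:480,::-1],None,fx=2.5,fy=2.5,interpolation=cv2.INTER_CUBIC))
w=[]
for a in np.linspace(.94,1.74,5):
    bx=.076-.172*np.cos(a)-.0165; bz=.074+.172*np.sin(a); w.append((*U(bx),bz-.028,3.2))
print(np.array(w)); plan(*w)
E
```

```text
[[0.4642 0.2004 0.1849 3.2   ]
 [0.4938 0.202  0.2023 3.2   ]
 [0.5262 0.2038 0.2134 3.2   ]
 [0.5602 0.2057 0.2179 3.2   ]
 [0.5944 0.2076 0.2155 3.2   ]]
t 1.2 pos [0.4316 0.1925 0.1842] ori [179.9411   0.1054   3.1057] q6 45.17751987245685
[0.033, -0.0061, -0.0008, 0.001, 0.0018, -0.0016]
[0.0626, -0.0061, -0.0182, 0.001, 0.0018, -0.0016]
[0.095, -0.0062, -0.0294, 0.001, 0.0018, -0.0016]
[0.1291, -0.0062, -0.034, 0.001, 0.0018, -0.0016]
[0.1633, -0.0063, -0.0317, 0.001, 0.0018, -0.0016]
```

View pics/s2.png

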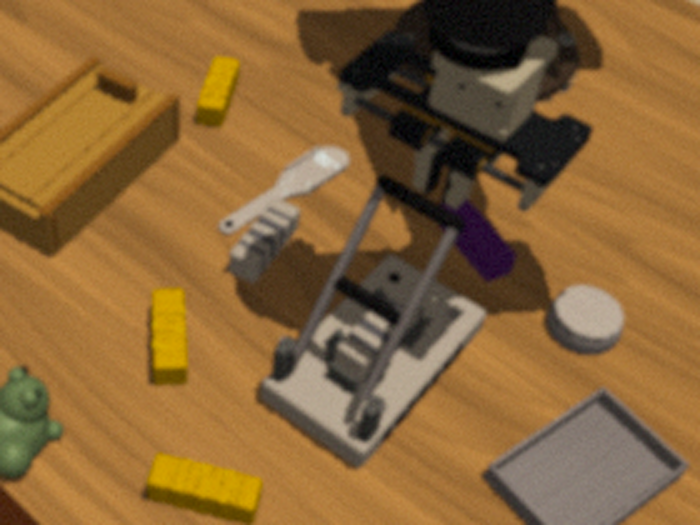

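The fingers sit in front of the grip bar, which is at crop (420,203), centred and slightly below it. Now I push it along its arc.

carry_out:
  rows:
    - [0.018,0,0,0,0,0]
    - [0.036,0,-0.002,0,0,0]
    - [0.056,0,-0.013,0,0,0]
    - [0.078,0,-0.023,0,0,0]
    - [0.1,0,-0.031,0,0,0]
    - [0.122,0,-0.034,0,0,0]
    - [0.144,0,-0.035,0,0,0]
    - [0.164,0,-0.033,0,0,0]

```text
clock: 2.2
tool_pos: [0.5955, 0.2088, 0.2181]
orientation: [-180.0, 0.1, 3.3]
force: [-2.7, -0.7, 0.4]
opening: 0.0005
gripper_force: 1.5
```

carry_out:
  rows:
    - [0.004,0,0,0,0,0]
    - [0.004,0,0,0,0,0]
    - [0.004,0,0,0,0,0]

```text
clock: 2.58
tool_pos: [0.5986, 0.2087, 0.2189]
orientation: [-179.9, -0.1, 3.3]
force: [-0.1, 0.2, -0.0]
opening: 0.0003
gripper_force: 0.0
```

```bash
python3 - <<'E'
from h import *
im=viewer.snapshot("scene"); cv2.imwrite("pics/s3.png",cv2.resize(im[120:330,200:480,::-1],None,fx=2.5,fy=2.5,interpolation=cv2.INTER_CUBIC))
plan((*U(-.05),.25,3.2),(*U(0),.2,3.2))
K=cam("scene")
for a in (1.5,1.6,1.7,1.8):
    e=[np.r_[U(.076-.172*np.cos(a),y),.074+.172*np.sin(a)] for y in(-.036,.036)]; print(a,((proj(K,e)-[200,120])*2.5).round(0).tolist())
E
```

```text
t 2.625 pos [0.5985 0.2086 0.2191] ori [-179.922    -0.0619    3.2598] q6 56.46524402836258
[-0.1426, 0.0005, -0.0311, -0.0014, -0.0011, 0.001]
[-0.0926, 0.0006, 0.019, -0.0014, -0.0011, 0.001]
1.5 [[321.0, 214.0], [398.0, 260.0]]
1.6 [[308.0, 226.0], [385.0, 273.0]]
1.7 [[294.0, 240.0], [372.0, 288.0]]
1.8 [[280.0, 255.0], [358.0, 304.0]]
```

View pics/s3.png

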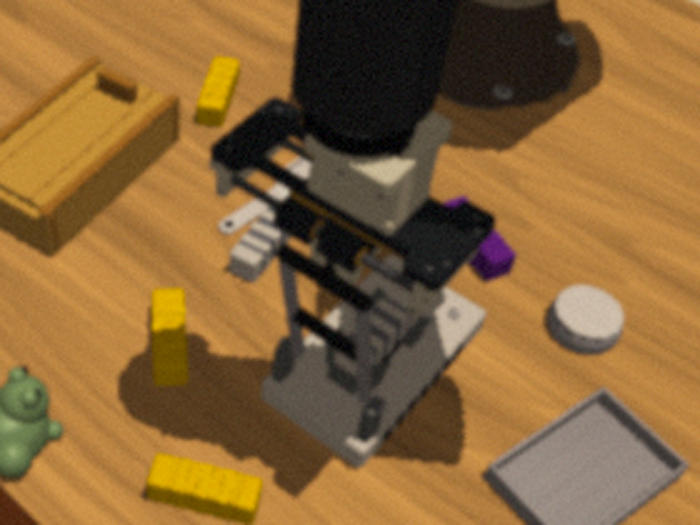

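The bar ends are at crop (282,250) and (362,300), so the clamp is at about 1.77 rad and clear. Now I move over the cradle, open, and look with the wrist camera.

carry_out:
  rows:
    - [-0.045,0,0,0,0,0]
    - [-0.093,0,0,0,0,0]
    - [-0.093,0,0.03,0,0,0]
    - [-0.093,0,0.03,0,0,0]
    - [-0.093,0,0.03,0,0,0]
    - [-0.093,0,0.03,0,0,0]
  grip: 1

```text
clock: 3.38
tool_pos: [0.5067, 0.2033, 0.1894]
orientation: [-179.9, -0.1, 3.2]
force: [-0.5, 0.7, -0.0]
opening: 0.0551
gripper_force: 0.0
```

```bash
python3 - <<'E'
from h import *
K=cam("wrist"); im=viewer.snapshot("wrist"); cv2.imwrite("pics/w1.png",im[:,:,::-1])
print(telemetry.get_obs()["tool_pos"]); print(proj(K,[[*U(0),.074],[*U(.048),.074],[*U(-.048),.074],[*U(-.112,.058),.034],[*U(-.112,-.058),.034]]))
E
```

```text
[0.5065 0.2032 0.1893]
[[278.3451 213.3231]
 [278.5206 152.7852]
 [278.1862 268.1531]
 [219.8775 309.4233]
 [335.8919 309.6213]]
```

View pics/w1.png

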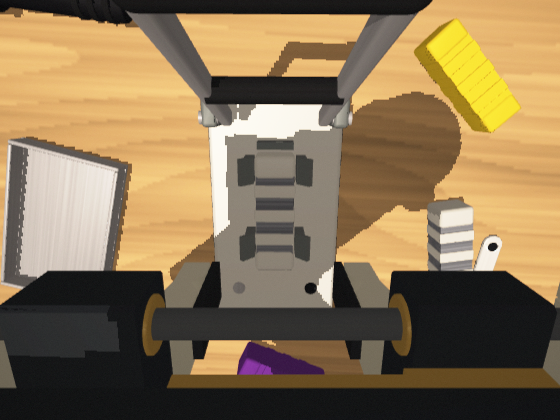

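The wrist view shows the spent cartridge from (275,150) to (275,270). The prediction was column 278, so the offset is about 2 mm to +y. Both sides are free, so I descend and grip.

carry_out:
  rows:
    - [0,-0.002,0.04,0,0,0]
    - [0,-0.002,0.08,0,0,0]
    - [0,-0.002,0.11,0,0,0]
    - [0,-0.002,0.137,0,0,0]
    - [0,-0.002,0.137,0,0,0]
    - [0,-0.002,0.137,0,0,0]

```text
clock: 4.18
tool_pos: [0.5066, 0.2055, 0.0526]
orientation: [-179.9, -0.1, 3.2]
force: [0.0, -0.2, 1.0]
opening: 0.0874
gripper_force: 0.0
```

carry_out:
  rows:
    - [0,0,0,0,0,0]
    - [0,0,0,0,0,0]
    - [0,0,0,0,0,0]
    - [0,0,0,0,0,0]
    - [0,0,0,0,0,0]
    - [0,0,0,0,0,0]
  grip: -1

```text
clock: 4.92
tool_pos: [0.5057, 0.2051, 0.0516]
orientation: [-179.9, -0.0, 3.2]
force: [-0.8, -0.4, 0.0]
opening: 0.033
gripper_force: 0.0
```

```bash
python3 - <<'E'
from h import *
plan((*U(0),.15,3.2),(.465,.409,.15,-11.5),(.465,.409,.016,-11.5))
o=telemetry.get_obs();print(o["opening"],o["force"])
E
```

```text
t 4.925 pos [0.5057 0.2051 0.0516] ori [-179.9487   -0.0076    3.2228] q6 50.632890981531446
[0.0003, 0.0023, -0.0984, -0.0009, -0.0001, 0.0004]
[-0.0292, -0.2059, -0.0983, -0.0009, -0.0, 0.257]
[-0.0292, -0.2058, 0.0357, -0.0009, -0.0, 0.257]
0.03304543525794445 [-0.7827 -0.3674  0.04  ]
```

carry_out:
  rows:
    - [0,0,0,0,0,0]
    - [0,0,0,0,0,0]
    - [0,0,-0.03,0,0,0]
    - [0,0,-0.07,0,0,0]
    - [0,0,-0.1,0,0,0]
    - [0,0,-0.1,0,0,0]

```text
clock: 5.68
tool_pos: [0.5069, 0.2059, 0.154]
orientation: [-179.8, -0.2, 3.2]
force: [-0.7, 0.1, -1.9]
opening: 0.0315
gripper_force: 30.0
```

carry_out:
  rows:
    - [-0.006,-0.04,0,0,0,0.05]
    - [-0.012,-0.08,0,0,0,0.1]
    - [-0.018,-0.12,0,0,0,0.15]
    - [-0.024,-0.16,0,0,0,0.2]
    - [-0.029,-0.206,0,0,0,0.257]
    - [-0.029,-0.206,0,0,0,0.257]
    - [-0.029,-0.206,0,0,0,0.257]

```text
clock: 6.55
tool_pos: [0.4645, 0.4085, 0.1503]
orientation: [179.9, 0.1, -11.5]
force: [0.9, -0.9, -0.9]
opening: 0.0322
gripper_force: 30.0
```

```bash
python3 - <<'E'
from h import *
K=cam("wrist"); im=viewer.snapshot("wrist"); cv2.imwrite("pics/w2.png",im[:,:,::-1])
plan((.465,.409,.016,-11.5))
o=telemetry.get_obs();print(o["opening"],o["force"],o["gripper_force"])
E
```

```text
t 6.6 pos [0.4648 0.4081 0.1507] ori [179.9564   0.0549 -11.5016] q6 19.193121214054464
[0.0002, -0.001, 0.1347, 0.0008, 0.001, -0.0]
0.031684363076997575 [-0.0601  0.0923 -2.5316] 29.98951882123947
```

View pics/w2.png

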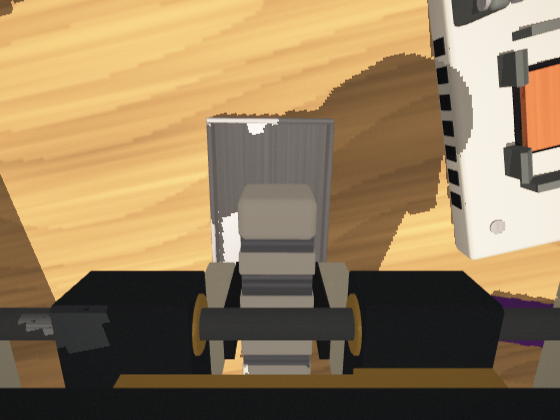

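The spent cartridge is held over the tray. The tray's edges are at columns 208 and 333, so its centre is at 270 against the tool's 276, and I shift about 4 mm. Then I lower and open only partly so the fingers stay inside the tray walls.

carry_out:
  rows:
    - [0,-0.004,0.04,0,0,0]
    - [0,-0.004,0.08,0,0,0]
    - [0,-0.004,0.11,0,0,0]
    - [0,-0.004,0.128,0,0,0]
    - [0,-0.004,0.135,0,0,0]
    - [0,-0.004,0.135,0,0,0]
    - [0,-0.004,0.135,0,0,0]

```text
clock: 7.48
tool_pos: [0.4665, 0.4138, 0.018]
orientation: [-179.8, -0.0, -11.5]
force: [-0.2, 0.5, -0.9]
opening: 0.0317
gripper_force: 30.0
```

carry_out:
  rows:
    - [0,0,0,0,0,0]
    - [0,0,0,0,0,0]
    - [0,0,0,0,0,0]
    - [0,0,0,0,0,0]
    - [0,0,-0.03,0,0,0]
    - [0,0,-0.08,0,0,0]
    - [0,0,-0.13,0,0,0]
    - [0,0,-0.18,0,0,0]
  grip: -0.09

```text
clock: 8.48
tool_pos: [0.4658, 0.4128, 0.1985]
orientation: [-179.9, 0.0, -11.5]
force: [-1.1, 1.1, -0.3]
opening: 0.0398
gripper_force: 0.0
```

```bash
python3 - <<'E'
from h import *
o=telemetry.get_obs();print(o["opening"],o["force"],o["gripper_force"])
im=viewer.snapshot("top")[:,:,::-1].copy(); cv2.imwrite("pics/t2.png",im)
K=cam("top"); c1=im[170:330,80:440]; cv2.imwrite("pics/t2c.png",cv2.resize(c1,None,fx=2.2,fy=2.2,interpolation=cv2.INTER_CUBIC))
m=white(im,lo=110)
for c in cv2.findContours(m,0,2)[0]:
    if not 100<cv2.contourArea(c)<500: continue
    r=cv2.minAreaRect(c); w=ray(K,cv2.boxPoints(r),.032); print(r,w.mean(0)[:2],np.linalg.norm(w[1]-w[0]),np.linalg.norm(w[2]-w[1]))
plan((.5547,-.3854,.2,-70),(.5547,-.3854,.2,20))
E
```

```text
0.03975318301051494 [-1.0886  1.0511 -0.3465] 0.0
((125.11927795410156, 261.064208984375), (17.04930877685547, 32.949222564697266), 73.3007583618164) [0.4226 0.4164] 0.09324493019846132 0.05005810858819921
((399.6160583496094, 218.66690063476562), (30.103822708129883, 9.9282808303833), 66.50143432617188) [ 0.5552 -0.384 ] 0.03044254557379029 0.08859426357390772
((136.2964630126953, 138.9468994140625), (20.319570541381836, 23.4239501953125), 41.18592834472656) [0.7944 0.4111] 0.07192987246280759 0.06573799903214483
((168.0, 93.5), (9.0, 54.0), 90.0) [0.9455 0.323 ] 0.16895784702353173 0.030449098924926084
t 8.525 pos [0.4684 0.415  0.2063] ori [-179.463    -0.3286  -11.4317] q6 19.032257704395136
[0.2432, 0.7675, 0.0005, -0.0115, -0.0004, 1.0222]
[0.2432, 0.7675, 0.0005, -0.0076, -0.0082, -0.5486]
```

View pics/t2c.png

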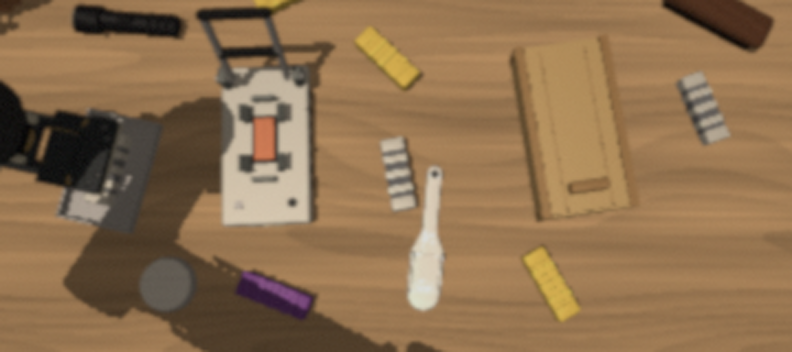

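The spent cartridge is in the tray at crop (115,165), nothing else has moved, and the orange contact plate at (264,138) marks the cradle. Next I go to fresh B at crop (703,107), which is (0.555,-0.384).

carry_out:
  rows:
    - [0.018,0.059,0,0,0,-0.042]
    - [0.037,0.118,0,0,0,-0.084]
    - [0.056,0.177,0,0,0,-0.126]
    - [0.075,0.236,0,0,0,-0.168]
    - [0.093,0.295,0,0,0,-0.21]
    - [0.112,0.354,0,0,0,-0.252]
    - [0.131,0.413,0,0,0,-0.294]
    - [0.15,0.472,0,0,0,-0.336]
  grip: 1

```text
clock: 9.52
tool_pos: [0.5188, -0.0814, 0.1965]
orientation: [-179.9, -0.1, 7.8]
force: [1.3, 1.0, 0.0]
opening: 0.0878
gripper_force: 0.0
```

```bash
python3 - <<'E'
from h import *
im=cv2.imread("pics/t2.png"); hsv=cv2.cvtColor(im,cv2.COLOR_BGR2HSV)
m=((hsv[...,0]<10)&(hsv[...,1]>120)&(hsv[...,2]>120)).astype(np.uint8); m[:, :170]=0; m[:,230:]=0; m[:200]=0;m[270:]=0
x,y,w,h=cv2.boundingRect(m); K=cam("top"); c=np.argwhere(m).mean(0)[::-1]; print((x,y,w,h),c,"plate",ray(K,c,.042)[0],"U0",U(0))
plan((.555,-.3845,.2,20))
E
```

```text
(195, 223, 10, 20) [200.2114 232.5203] plate [0.5062 0.2022 0.042 ] U0 (np.float64(0.5061), np.float64(0.2027))
t 9.525 pos [ 0.5188 -0.0814  0.1965] ori [-179.9436   -0.065     7.8479] q6 85.41000355989557
[-0.0055, 0.3052, -0.0038, -0.0009, -0.0012, -0.2121]
```

carry_out:
  rows:
    - [-0.001,0.06,0,0,0,-0.05]
    - [-0.002,0.12,0,0,0,-0.1]
    - [-0.003,0.18,0,0,0,-0.15]
    - [-0.004,0.24,0,0,0,-0.212]
    - [-0.0055,0.305,0,0,0,-0.212]
    - [-0.0055,0.305,0.02,0,0,-0.212]
    - [-0.0055,0.305,0.02,0,0,-0.212]
    - [-0.0055,0.305,0.02,0,0,-0.212]

```text
clock: 10.52
tool_pos: [0.5547, -0.382, 0.1765]
orientation: [-180.0, -0.0, 19.9]
force: [0.3, -0.5, 0.5]
opening: 0.0873
gripper_force: 0.0
```

```bash
cat >> h.py <<'E'
def wfind(z,name,lo=130,roi=(0,265,150,420),near=None):
    K=cam("wrist"); im=viewer.snapshot("wrist")[:,:,::-1].copy(); cv2.imwrite(name,im); m=white(im,lo,60,9); k=np.zeros_like(m); a,b,c,d=roi; k[a:b,c:d]=m[a:b,c:d]
    for c in cv2.findContours(k,0,2)[0]:
        if cv2.contourArea(c)<1500: continue
        r=cv2.minAreaRect(c); w=ray(K,cv2.boxPoints(r),z); d=np.roll(w,-1,0)-w
        print("rect",np.array(r[0]),r[1],"W",w.mean(0)[:2],"L",np.linalg.norm(d,axis=1)[:2],"ang",np.degrees(np.arctan2(d[:2,1],d[:2,0])))
E
python3 - <<'E'
from h import *
wfind(.032,"pics/w3.png",roi=(0,420,0,560))
plan((.555,-.3845,.01,20)); print(proj(cam("wrist"),[[.555,-.3845,.032]]))
E
```

```text
t 10.575 pos [ 0.555  -0.3819  0.177 ] ori [179.9961  -0.0671  19.9623] q6 127.99246895565201
[-0.0011, 0.0024, 0.167, 0.0001, -0.0012, -0.0007]
[[280.0801 204.4178]]
```

View pics/w3.png

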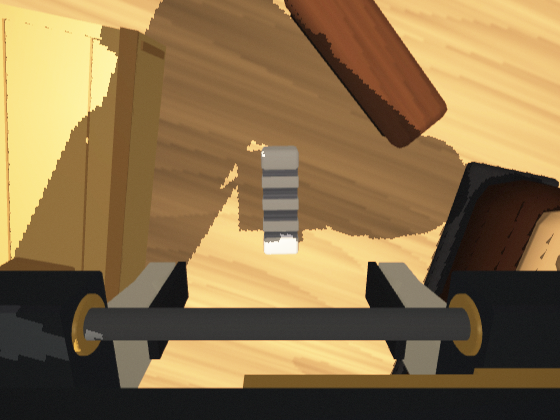

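The wrist view shows the cartridge centred at (280,203), aligned with the tool and as predicted, with white and dark bands and free sides. I descend and grip.

carry_out:
  rows:
    - [-0.001,0.002,0.04,0,0,0]
    - [-0.001,0.002,0.08,0,0,0]
    - [-0.001,0.002,0.12,0,0,0]
    - [-0.001,0.002,0.15,0,0,0]
    - [-0.001,0.002,0.167,0,0,0]
    - [-0.001,0.002,0.167,0,0,0]
    - [-0.001,0.002,0.167,0,0,0]

```text
clock: 11.45
tool_pos: [0.5554, -0.3847, 0.0107]
orientation: [180.0, -0.1, 19.9]
force: [0.5, 0.4, 0.3]
opening: 0.0872
gripper_force: 0.0
```

carry_out:
  rows:
    - [0,0,0,0,0,0]
    - [0,0,0,0,0,0]
    - [0,0,0,0,0,0]
    - [0,0,0,0,0,0]
    - [0,0,0,0,0,0]
    - [0,0,0,0,0,0]
    - [0,0,0,0,0,0]
    - [0,0,0,0,0,0]
  grip: -1

```text
clock: 12.45
tool_pos: [0.5542, -0.3845, 0.0089]
orientation: [-179.9, -0.0, 19.9]
force: [-0.5, -0.2, 0.7]
opening: 0.0316
gripper_force: 29.9
```

carry_out:
  rows:
    - [0,0,-0.04,0,0,0]
    - [0,0,-0.08,0,0,0]
    - [0,0,-0.12,0,0,0]
    - [0,0,-0.15,0,0,0]
    - [0,0,-0.15,0,0,0]
    - [0,0,-0.15,0,0,0]

```text
clock: 13.2
tool_pos: [0.5537, -0.3842, 0.1582]
orientation: [-179.9, 0.0, 19.9]
force: [0.4, -0.0, -1.2]
opening: 0.0319
gripper_force: 29.9
```

```bash
python3 - <<'E'
from h import *
plan((.49,.2,.16,3.2),(.5061,.2045,.16,3.2))
im=viewer.snapshot("wrist")[:,:,::-1].copy(); cv2.imwrite("pics/w4.png",im)
o=telemetry.get_obs();print(o["opening"],o["force"],o["gripper_force"])
E
```

```text
t 13.2 pos [ 0.5537 -0.3842  0.1582] ori [-179.8861    0.0012   19.8745] q6 128.19657902803652
[0.1387, -0.5711, -0.0007, -0.002, 0.0003, 0.291]
[0.1554, -0.5698, -0.0007, -0.002, 0.0003, 0.291]
0.03171311493606231 [ 0.0774  0.0815 -1.9287] 29.948903918266296
```

View pics/w4.png

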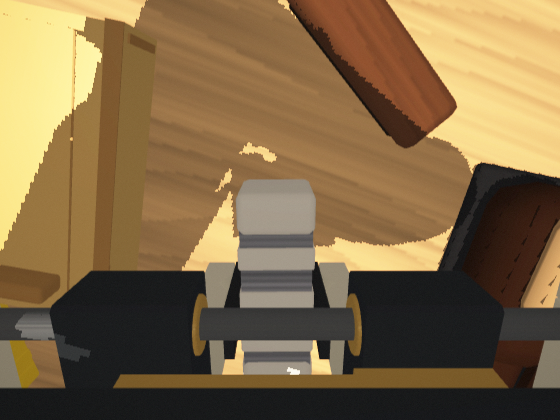

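B is held straight. Before placing it, I check the cradle centre against the saddle cheeks in the earlier wrist picture.

```bash
python3 - <<'E'
from h import *
g=cv2.cvtColor(cv2.imread("pics/w1.png"),cv2.COLOR_BGR2GRAY)
for c in((242,252),(300,310)): print(c,g[145:270,c[0]:c[1]].mean(1).astype(int).tolist())
print("row170",g[164:176,225:330].mean(0).astype(int).tolist()); print("row245",g[238:252,225:330].mean(0).astype(int).tolist())
c=viewer.camera_info("wrist"); T=np.eye(4); T[:3,:3]=R.from_euler('xyz',[-179.92,-.07,3.22],degrees=True).as_matrix(); T[:3,3]=[.5065,.2032,.1893]; K=(c["intrinsics"],T@c["tool_from_camera"])
for x in(.044,.022,-.022,-.044): print(x,proj(K,[[*U(x,.024),.064],[*U(x,.03),.064],[*U(x,-.03),.064],[*U(x,.024),.034]]).round(1).tolist())
for n in("w2","w4"):
    g2=cv2.cvtColor(cv2.imread(f"pics/{n}.png"),cv2.COLOR_BGR2GRAY); print(n,g2[170:245,265:290].mean(1).astype(int).tolist())
k2=(c["intrinsics"],c["tool_from_camera"]); print(proj(k2,[[.048,0,z] for z in(-.0224,.0096,-.023,.009)]))
E
```

```text
(242, 252) [135, 135, 134, 134, 134, 134, 134, 135, 134, 117, 87, 76, 69, 62, 61, 61, 62, 61, 61, 62, 61, 61, 62, 62, 61, 62, 61, 62, 61, 62, 62, 61, 61, 61, 62, 61, 61, 61, 62, 74, 103, 126, 133, 134, 133, 133, 133, 134, 134, 134, 133, 134, 133, 133, 133, 134, 133, 134, 134, 134, 134, 133, 133, 133, 133, 132, 133, 133, 133, 133, 133, 132, 133, 133, 133, 133, 133, 133, 133, 133, 133, 117, 94, 91, 89, 88, 87, 84, 82, 78, 67, 60, 61, 61, 61, 62, 61, 61, 62, 62, 61, 61, 61, 61, 61, 62, 61, 61, 61, 61, 61, 61, 63, 73, 89, 107, 125, 132, 131, 131, 131, 131, 131, 131, 131]
(300, 310) [135, 134, 134, 134, 134, 134, 134, 134, 134, 124, 103, 88, 83, 73, 61, 61, 61, 62, 62, 62, 61, 61, 61, 61, 61, 61, 62, 62, 61, 61, 62, 61, 61, 61, 62, 61, 62, 61, 61, 63, 82, 112, 130, 134, 133, 134, 133, 133, 134, 134, 133, 134, 134, 133, 133, 133, 133, 133, 134, 133, 134, 133, 133, 133, 133, 133, 133, 133, 133, 133, 132, 133, 132, 133, 133, 132, 132, 133, 132, 132, 133, 124, 111, 107, 105, 103, 101, 99, 99, 96, 86, 68, 61, 62, 61, 62, 62, 62, 62, 62, 62, 62, 62, 62, 62, 62, 61, 62, 62, 62, 62, 63, 63, 64, 7
[... 1463 characters left out ...]
4, 124, 124, 125, 128, 131, 134, 135, 137, 137, 138, 138, 139, 139, 139, 139, 139, 139, 139, 139, 139, 139, 138, 138, 138, 138, 138, 138, 138, 138, 138, 137, 137, 137, 137, 137, 137, 137, 137, 137, 136, 136, 134, 131, 123, 98, 74, 76, 82, 83, 80]
w4 [120, 120, 119, 118, 117, 116, 114, 113, 112, 127, 140, 140, 140, 140, 141, 141, 141, 141, 141, 142, 141, 141, 143, 147, 150, 153, 154, 155, 156, 156, 157, 157, 157, 157, 157, 157, 157, 157, 157, 157, 157, 156, 156, 156, 156, 156, 156, 156, 156, 156, 156, 155, 155, 155, 155, 155, 156, 155, 155, 155, 154, 152, 149, 147, 121, 93, 95, 92, 87, 84, 85, 90, 94, 95, 93]
[[278.6213 194.2277]
 [278.2098 178.6471]
 [278.6307 194.5853]
 [278.2161 178.8876]]
```

The saddle rows read about 1.5 px low and the columns 3.5 px left. That puts the cradle at (0.505, 0.2052), and the mechanical grip position of the spent one agrees. Now I carry B there.

carry_out:
  rows:
    - [0.015,-0.056,0,0,0,0.03]
    - [0.03,-0.112,0,0,0,0.06]
    - [0.046,-0.169,0,0,0,0.09]
    - [0.061,-0.226,0,0,0,0.12]
    - [0.077,-0.283,0,0,0,0.15]
    - [0.092,-0.34,0,0,0,0.18]
    - [0.107,-0.397,0,0,0,0.21]
    - [0.122,-0.454,0,0,0,0.24]

```text
clock: 14.25
tool_pos: [0.5134, 0.0854, 0.1584]
orientation: [-180.0, 0.1, 6.1]
force: [1.8, 0.3, 0.1]
opening: 0.0319
gripper_force: 29.9
```

```bash
python3 - <<'E'
from h import *
plan((.505,.2052,.16,3.2)); o=telemetry.get_obs();print(o["opening"],o["gripper_force"])
E
```

```text
t 14.25 pos [0.5134 0.0854 0.1584] ori [-179.9844    0.0814    6.0888] q6 65.09266049276007
[0.0043, -0.12, -0.0015, -0.0002, 0.0014, 0.0504]
0.031886693280693094 29.947192668914795
```

carry_out:
  rows:
    - [0.002,-0.05,-0.001,0,0,0.025]
    - [0.004,-0.1,-0.001,0,0,0.05]
    - [0.004,-0.12,-0.001,0,0,0.05]
    - [0.004,-0.12,-0.001,0,0,0.05]
    - [0.004,-0.12,-0.001,0,0,0.05]
    - [0.004,-0.12,-0.001,0,0,0.05]

```text
clock: 15.0
tool_pos: [0.5056, 0.2023, 0.1604]
orientation: [-180.0, 0.0, 3.2]
force: [-0.0, -0.2, -0.2]
opening: 0.0316
gripper_force: 29.9
```

```bash
python3 - <<'E'
from h import *
K=cam("wrist"); im=viewer.snapshot("wrist")[:,:,::-1].copy(); cv2.imwrite("pics/w5.png",im)
plan((.505,.2052,.075,3.2),(.505,.2052,.053,3.2)); o=telemetry.get_obs();print(o["opening"],o["gripper_force"])
g2=cv2.cvtColor(im,cv2.COLOR_BGR2GRAY); print(g2[170:245,265:290].mean(1).astype(int).tolist())
E
```

```text
t 15.05 pos [0.5057 0.2025 0.1605] ori [-179.9531   -0.0028    3.2045] q6 50.8162788872507
[-0.0006, -0.0027, 0.0855, -0.0008, -0.0, 0.0001]
[-0.0006, -0.0027, 0.1075, -0.0008, -0.0, 0.0001]
0.03234768607640769 29.948891401290894
[143, 144, 106, 35, 19, 18, 18, 26, 61, 106, 125, 126, 126, 126, 126, 126, 127, 127, 127, 127, 127, 127, 128, 132, 135, 137, 139, 140, 140, 140, 141, 142, 142, 142, 142, 142, 142, 142, 141, 141, 141, 141, 140, 140, 141, 140, 140, 140, 140, 141, 140, 140, 140, 140, 140, 140, 140, 140, 140, 139, 139, 137, 135, 132, 110, 84, 84, 83, 78, 75, 75, 79, 83, 84, 83]
```

carry_out:
  rows:
    - [-0.001,-0.003,0.04,0,0,0]
    - [-0.001,-0.003,0.07,0,0,0]
    - [-0.001,-0.003,0.085,0,0,0]
    - [-0.001,-0.003,0.085,0,0,0]
    - [-0.001,-0.003,0.095,0,0,0]
    - [-0.001,-0.003,0.103,0,0,0]
    - [-0.001,-0.003,0.108,0,0,0]
    - [-0.001,-0.003,0.108,0,0,0]

```text
clock: 16.05
tool_pos: [0.5043, 0.2065, 0.0522]
orientation: [-180.0, 0.0, 3.3]
force: [0.2, -0.5, -0.7]
opening: 0.0318
gripper_force: 30.0
```

The cartridge bottom is already below the end-stop tops without any contact force, so it fits. Release.

carry_out:
  rows:
    - [0,0,0.001,0,0,0]
    - [0,0,0.001,0,0,0]
    - [0,0,0,0,0,0]
    - [0,0,0,0,0,0]
    - [0,0,0,0,0,0]
    - [0,0,0,0,0,0]
    - [0,0,0,0,0,0]
  grip: 1

```text
clock: 16.92
tool_pos: [0.5045, 0.2066, 0.0526]
orientation: [-179.9, -0.0, 3.3]
force: [-0.7, -0.2, -0.2]
opening: 0.0866
gripper_force: 0.0
```

carry_out:
  rows:
    - [0,0,-0.04,0,0,0]
    - [0,0,-0.08,0,0,0]
    - [0,0,-0.12,0,0,0]
    - [0,0,-0.16,0,0,0]
    - [0,0,-0.2,0,0,0]
    - [0,0,-0.24,0,0,0]
    - [0,0,-0.24,0,0,0]
    - [0,0,-0.24,0,0,0]

```text
clock: 17.92
tool_pos: [0.5041, 0.2062, 0.2921]
orientation: [-179.9, 0.0, 3.3]
force: [-0.2, -1.0, -0.5]
opening: 0.0877
gripper_force: 0.0
```

```bash
python3 - <<'E'
from h import *
im=viewer.snapshot("wrist")[:,:,::-1].copy(); cv2.imwrite("pics/w6.png",im)
o=telemetry.get_obs();print(o["opening"],o["gripper_force"])
plan((*U(.1455,.002),.295,3.2),(*U(.1455,.002),.215,3.2))
E
```

```text
0.08759605444323569 0.0
t 17.975 pos [0.5039 0.2061 0.2916] ori [-179.9754    0.0666    3.273 ] q6 50.462301253257664
[0.1475, 0.0017, -0.0035, -0.0004, 0.0012, 0.0013]
[0.1476, 0.0017, 0.0765, -0.0004, 0.0012, 0.0013]
```

View pics/w6.png

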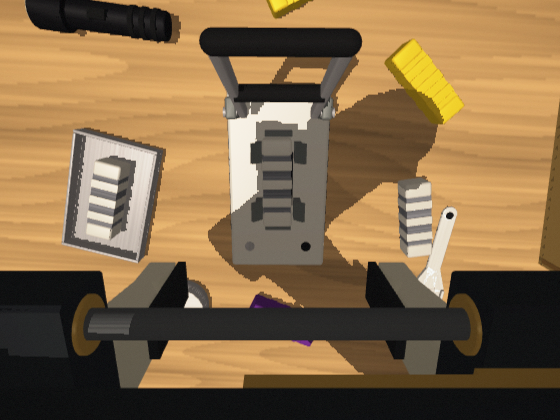

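Fresh B sits in the cradle at (278,180), the spent one is in the tray at (108,200), and fresh A is undisturbed at (415,217). Next I get behind the raised bar with shut fingers.

carry_out:
  rows:
    - [0.05,0.001,-0.003,0,0,0]
    - [0.1,0.001,-0.003,0,0,0]
    - [0.15,0.001,-0.003,0,0,0]
    - [0.15,0.001,0.0,0,0,0]
    - [0.15,0.001,0.02,0,0,0]
    - [0.15,0.001,0.05,0,0,0]
    - [0.15,0.001,0.077,0,0,0]
    - [0.15,0.001,0.077,0,0,0]
  grip: -1

```text
clock: 18.98
tool_pos: [0.6522, 0.2133, 0.2124]
orientation: [179.9, 0.3, 3.3]
force: [0.9, -1.1, 0.7]
opening: 0.0132
gripper_force: 0.0
```

```bash
sed -i 's/^UO=.*/UO=np.array([.505,.2052]); UY=3.2/' h.py; python3 - <<'E'
from h import *
o=telemetry.get_obs();print(o["opening"],o["force"])
w=[]
for a in np.linspace(1.7,.6,8):
    w.append((*U(.076-.172*np.cos(a)+.0165),.074+.172*np.sin(a)-.028,3.2))
plan(*w)
E
```

```text
0.01315322647595253 [ 0.9081 -1.1265  0.6574]
t 18.975 pos [0.6522 0.2133 0.2124] ori [179.915    0.3032   3.276 ] q6 59.016451137433556
[-0.0328, -0.0002, -0.004, 0.0015, 0.0053, 0.0013]
[-0.0597, -0.0002, -0.0052, 0.0015, 0.0053, 0.0013]
[-0.0866, -0.0003, -0.0022, 0.0015, 0.0053, 0.0013]
[-0.1126, -0.0003, 0.005, 0.0015, 0.0053, 0.0013]
[-0.1372, -0.0004, 0.0162, 0.0015, 0.0053, 0.0013]
[-0.1597, -0.0004, 0.031, 0.0015, 0.0053, 0.0013]
[-0.1796, -0.0005, 0.0493, 0.0015, 0.0053, 0.0013]
[-0.1965, -0.0005, 0.0704, 0.0015, 0.0053, 0.0013]
```

carry_out:
  rows:
    - [-0.01,0,-0.004,0,0,0]
    - [-0.033,0,-0.004,0,0,0]
    - [-0.06,0,-0.005,0,0,0]
    - [-0.087,0,-0.002,0,0,0]
    - [-0.113,0,0.005,0,0,0]
    - [-0.137,0,0.016,0,0,0]
    - [-0.16,0,0.031,0,0,0]
    - [-0.18,0,0.049,0,0,0]

```text
clock: 19.98
tool_pos: [0.4751, 0.2048, 0.1691]
orientation: [-179.7, -0.3, 3.3]
force: [3.9, 2.8, 0.8]
opening: 0.0003
gripper_force: 1.4
```

carry_out:
  rows:
    - [-0.009,0,0.01,0,0,0]
    - [-0.017,0,0.021,0,0,0]
    - [-0.017,0,0.021,0,0,0]
    - [-0.017,0,0.021,0,0,0]

```text
clock: 20.48
tool_pos: [0.4577, 0.2027, 0.1456]
orientation: [-180.0, 0.0, 3.3]
force: [0.4, 0.4, 0.7]
opening: 0.0004
gripper_force: 0.0
```

```bash
python3 - <<'E'
from h import *
o=telemetry.get_obs();print(o["opening"],o["force"])
im=viewer.snapshot("scene")[:,:,::-1].copy(); cv2.imwrite("pics/s4.png",im)
# dark-bar position test: mean grey along predicted grip-bar line in scene view, for each angle
K=cam("scene"); g=cv2.cvtColor(im,cv2.COLOR_BGR2GRAY).astype(float)
for a in np.arange(0.3,1.01,.05):
    e=np.array([np.r_[U(.076-.172*np.cos(a),y),.074+.172*np.sin(a)] for y in np.linspace(-.034,.034,15)]); p=proj(K,e).round().astype(int); print(round(a,2),int(g[p[:,1],p[:,0]].mean()),g[p[:,1],p[:,0]].astype(int).tolist(),p[7])
E
```

```text
0.00041062354028682915 [0.4353 0.3922 0.7328]
0.3 50 [74, 48, 30, 40, 66, 66, 61, 66, 49, 32, 37, 58, 60, 42, 24] [376 213]
0.35 38 [67, 29, 26, 18, 32, 27, 38, 50, 44, 27, 31, 60, 60, 46, 21] [376 212]
0.4 28 [67, 47, 19, 9, 9, 9, 17, 14, 15, 25, 19, 41, 57, 56, 30] [376 210]
0.45 24 [33, 51, 12, 13, 2, 7, 12, 13, 24, 22, 17, 17, 47, 59, 35] [376 208]
0.5 22 [34, 49, 32, 4, 11, 16, 12, 7, 5, 31, 20, 10, 20, 49, 38] [376 207]
0.55 22 [22, 44, 30, 2, 7, 1, 16, 16, 5, 38, 34, 23, 24, 32, 45] [375 206]
0.6 25 [13, 30, 41, 14, 9, 19, 14, 19, 14, 20, 43, 39, 30, 37, 39] [375 205]
0.65 23 [6, 25, 30, 20, 4, 11, 14, 10, 8, 18, 40, 49, 38, 34, 42] [374 204]
0.7 23 [16, 13, 36, 22, 16, 11, 14, 12, 14, 7, 24, 46, 38, 34, 42] [373 203]
0.75 22 [11, 6, 22, 34, 22, 11, 9, 13, 10, 8, 18, 40, 49, 44, 45] [372 202]
0.8 20 [12, 16, 13, 25, 30, 16, 11, 14, 12, 14, 7, 24, 45, 38, 34] [371 202]
0.85 19 [4, 12, 16, 13, 36, 20, 4, 11, 14, 10, 8, 18, 40, 49, 30] [370 202]
0.9 18 [8, 7, 15, 6, 25, 30, 14, 9, 19, 14, 19, 8, 27, 45, 38] [369 202]
0.95 17 [10, 6, 10, 13, 15, 30, 49, 18, 13, 1, 16, 16, 5, 38, 20] [367 202]
1.0 16 [9, 9, 4, 11, 16, 23, 47, 32, 4, 11, 16, 12, 13, 24, 23] [366 202]
```

The bar is pushed to about 0.6 rad. I lift out, go above the bar, and press it down from the top along its arc.

carry_out:
  rows:
    - [0.004,0,-0.03,0,0,0]
    - [0.004,0,-0.065,0,0,0]
    - [-0.012,0,-0.068,0,0,0]
    - [-0.022,0,-0.068,0,0,0]
    - [-0.022,0,-0.055,0,0,0]
    - [-0.025,0,-0.038,0,0,0]
    - [-0.028,0,-0.018,0,0,0]
    - [-0.034,0,-0.003,0,0,0]

```text
clock: 21.52
tool_pos: [0.4227, 0.2001, 0.1463]
orientation: [179.9, 0.1, 3.3]
force: [-2.4, 0.8, 4.1]
opening: 0.0003
gripper_force: 1.6
```

carry_out:
  rows:
    - [-0.006,0,0.016,0,0,0]
    - [-0.01,0,0.032,0,0,0]
    - [-0.012,0,0.044,0,0,0]
    - [-0.013,0,0.05,0,0,0]
    - [-0.013,0,0.054,0,0,0]

```text
clock: 22.15
tool_pos: [0.4104, 0.1997, 0.0941]
orientation: [180.0, 0.0, 3.3]
force: [-2.3, -1.0, 4.7]
opening: 0.0002
gripper_force: 2.3
```

```bash
python3 - <<'E'
from h import *
o=telemetry.get_obs();print(o["opening"],o["force"]); plan((*U(-.096),.081,3.2))
E
```

```text
0.00021135919499776345 [-2.2816 -1.0035  4.6754]
t 22.15 pos [0.4104 0.1997 0.0941] ori [179.9946   0.0432   3.2809] q6 42.528869481767615
[-0.0012, -0.0002, 0.0131, 0.0001, 0.0008, 0.0014]
```

carry_out:
  rows:
    - [-0.001,0,0.005,0,0,0]
    - [-0.001,0,0.01,0,0,0]
    - [-0.001,0,0.013,0,0,0]
    - [-0.001,0,0.015,0,0,0]
    - [-0.001,0,0.015,0,0,0]
    - [-0.001,0,0.016,0,0,0]
    - [-0.001,0,0.016,0,0,0]

```text
clock: 23.02
tool_pos: [0.4097, 0.1999, 0.0803]
orientation: [-180.0, -0.0, 3.3]
force: [-10.5, -6.0, 29.6]
opening: 0.0005
gripper_force: 14.9
```

The clamp reached its stop: the tip is at z=0.080 with 30 N on it. I lift off and travel to the cover handle, turning by -86°.

carry_out:
  rows:
    - [0,0,-0.03,0,0,0]
    - [0.01,0.01,-0.08,0,0,0.1]
    - [0.03,0.05,-0.1,0,0,0.28]
    - [0.04,0.1,-0.1,0,0,0.46]
    - [0.04,0.155,-0.1,0,0,0.64]
    - [0.04,0.21,-0.1,0,0,0.82]
    - [0.04,0.265,-0.1,0,0,1.0]
    - [0.04,0.32,-0.1,0,0,1.18]
  grip: 0

```text
clock: 24.02
tool_pos: [0.4688, -0.1186, 0.1785]
orientation: [-179.8, 0.0, -64.6]
force: [1.6, 1.0, -0.3]
opening: 0.0441
gripper_force: 0.0
```

```bash
python3 - <<'E'
from h import *
o=telemetry.get_obs();print(o["force"]); plan((.4457,-.2154,.18,-83))
im=viewer.snapshot("top")[:,:,::-1].copy(); cv2.imwrite("pics/t3.png",im)
K=cam("top"); print(proj(K,[[.4457,-.2164,.086]]))
m=white(im,lo=110)
for c in cv2.findContours(m,0,2)[0]:
    if not 150<cv2.contourArea(c)<3500: continue
    r=cv2.minAreaRect(c); w=ray(K,cv2.boxPoints(r),.032); print(np.array(r[0]),w.mean(0)[:2],np.linalg.norm(w[1]-w[0]),np.linalg.norm(w[2]-w[1]))
# unit clamp: dark pixels
g=cv2.cvtColor(im,cv2.COLOR_BGR2GRAY).astype(int)
a=np.array([np.r_[U(-.096,y),.074] for y in np.linspace(-.03,.03,9)]); p=proj(K,a).round().astype(int); print("bar0",g[p[:,1],p[:,0]],p[4])
a=np.array([np.r_[U(x,0),.074] for x in np.arange(-.125,.03,.005)]); p=proj(K,a).round().astype(int); print(g[p[:,1],p[:,0]])
E
```

```text
[ 1.6337  1.0381 -0.2611]
t 24.025 pos [ 0.4688 -0.1186  0.1785] ori [-179.8327    0.0148  -64.649 ] q6 16.271606252687707
[0.0776, 0.0623, -0.0017, -0.0029, 0.0007, 0.3203]
[[347.6013 253.3985]]
[155. 299.] [0.3164 0.3238] 0.06255849378239911 0.06667196356473684
[270.8147 281.6271] [ 0.3687 -0.0041] 0.04745339569316425 0.16061156010462993
[191.  256.5] [0.4376 0.2275] 0.052355242126740545 0.08379797417617048
[128.9717 246.8491] [0.4645 0.4084] 0.14899835907572095 0.09865891994355216
[ 32.4621 166.4216] [0.7034 0.7165] 0.0683990655709754 0.19675707810285703
[136.5 140. ] [0.791  0.4103] 0.07042438303368007 0.0710423595727151
[168.5  94. ] [0.9438 0.3213] 0.17209142024333232 0.03381578542412073
[307.5003  77.4744] [ 1.0063 -0.1184] 0.017447105447619682 1.514577138224696
bar0 [62 60 58 45 36 36 35 30 33] [198 266]
[135 144 144 182 214 104  31  43  47  49  51  51  51  50  52  56  60  63
  65  71  76  83  87  94  97  96  90  83  77  71  71]
```

The clamp bar reads dark at unit x = -95 mm, so it is fully down. Now to the handle.

carry_out:
  rows:
    - [0.03,0.025,0,0,0,0.15]
    - [0.06,0.05,0,0,0,0.3]
    - [0.077,0.062,0,0,0,0.32]
    - [0.077,0.062,0,0,0,0.32]
    - [0.077,0.062,0.04,0,0,0.32]
    - [0.077,0.062,0.06,0,0,0.32]
    - [0.077,0.062,0.06,0,0,0.32]
    - [0.077,0.062,0.06,0,0,0.32]

```text
clock: 25.08
tool_pos: [0.4464, -0.213, 0.119]
orientation: [-179.9, 0.0, -82.6]
force: [-0.2, 0.6, 0.4]
opening: 0.0442
gripper_force: 0.0
```

```bash
python3 - <<'E'
from h import *
plan((.4457,-.2154,.068,-83))
im=viewer.snapshot("wrist")[:,:,::-1].copy(); cv2.imwrite("pics/w7.png",im)
E
```

```text
t 25.075 pos [ 0.4464 -0.213   0.119 ] ori [-179.9065    0.0238  -82.5988] q6 10.163689656288327
[0.0023, 0.0011, 0.051, -0.0016, 0.0004, 0.007]
```

View pics/w7.png

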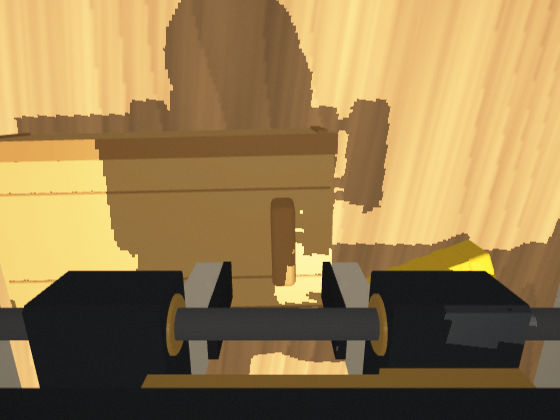

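The handle is at (283,241), about 3 mm off in tool y and 6 mm in tool x, with the fingers straddling it. I descend and grip.

carry_out:
  rows:
    - [0.006,0.003,0.02,0,0,-0.005]
    - [0.006,0.003,0.04,0,0,-0.005]
    - [0.006,0.003,0.05,0,0,-0.005]
    - [0.006,0.003,0.05,0,0,-0.005]
    - [0.006,0.003,0.05,0,0,-0.005]

```text
clock: 25.75
tool_pos: [0.4439, -0.2197, 0.069]
orientation: [-179.9, 0.0, -82.4]
force: [0.4, -0.6, 0.7]
opening: 0.0438
gripper_force: 0.0
```

carry_out:
  rows:
    - [0,0,0,0,0,0]
    - [0,0,0,0,0,0]
    - [0,0,0,0,0,0]
    - [0,0,0,0,0,0]
    - [0,0,0,0,0,0]
    - [0,0,0,0,0,0]
  grip: -1

```text
clock: 26.5
tool_pos: [0.4432, -0.2197, 0.0682]
orientation: [-180.0, 0.0, -82.4]
force: [-0.2, 1.6, 2.3]
opening: 0.0138
gripper_force: 30.0
```

carry_out:
  rows:
    - [0,-0.02,0,0,0,0]
    - [0,-0.045,0,0,0,0]
    - [0,-0.07,0,0,0,0]
    - [0,-0.095,0,0,0,0]
    - [0,-0.12,0,0,0,0]
    - [0,-0.145,0,0,0,0]
    - [0,-0.17,0,0,0,0]
    - [0,-0.188,0,0,0,0]

```text
clock: 27.5
tool_pos: [0.6307, -0.1911, 0.0682]
orientation: [-180.0, 0.2, -82.3]
force: [-4.1, 18.5, 11.0]
opening: 0.0134
gripper_force: 30.0
```

carry_out:
  rows:
    - [0,-0.003,0,0,0,0]
    - [0,-0.003,0,0,0,0]
    - [0,-0.003,0,0,0,0]

```text
clock: 27.88
tool_pos: [0.6323, -0.1909, 0.0683]
orientation: [180.0, 0.3, -82.3]
force: [-6.6, 17.7, 10.8]
opening: 0.0138
gripper_force: 29.9
```

The handle travelled 191 mm, so the cover is fully back, and the path shows a box yaw of about 8.6°. I release, lift, and fix the box frame from the side-wall edges in the last wrist picture.

carry_out:
  rows:
    - [0,0,0,0,0,0]
    - [0,0,0,0,0,0]
    - [0,0,0,0,0,0]
    - [0,0,-0.02,0,0,0]
    - [0,0,-0.06,0,0,0]
    - [0,0,-0.1,0,0,0]
    - [0,0,-0.13,0,0,0]
    - [0,0,-0.13,0,0,0]
  grip: 0.2

```text
clock: 28.88
tool_pos: [0.6339, -0.1951, 0.2013]
orientation: [-179.7, -0.0, -82.4]
force: [0.6, -0.5, -0.7]
opening: 0.0526
gripper_force: 0.0
```

```bash
python3 - <<'E'
from h import *
c=viewer.camera_info("wrist"); T=np.eye(4); T[:3,:3]=R.from_euler('xyz',[-179.9065,.0238,-82.5988],degrees=True).as_matrix(); T[:3,3]=[.4464,-.213,.119]; K=(c["intrinsics"],T@c["tool_from_camera"])
im=cv2.imread("pics/w7.png"); g=cv2.cvtColor(im,cv2.COLOR_BGR2GRAY).astype(int)
for u in(30,80,130,200,250,300): print(u,g[120:172,u-2:u+3].mean(1).astype(int).tolist())
h=np.array([.4432,-.2196]); 
for nm,z,pts in(("outer",.064,[(20,137),(150,134),(300,130)]),("inner",.064,[(20,162),(150,159),(300,155)])):
    w=ray(K,pts,z)[:,:2]; d=w[0]-w[2]; a=np.degrees(np.arctan2(d[1],d[0])); 
    bx=np.array([np.cos(np.radians(8.6)),np.sin(np.radians(8.6))]); by=np.array([-bx[1],bx[0]]); print(nm,w,a,"perp to handle",(w-h)@by)
plan((.475,.03,.19,11.3))
E
```

```text
30 [107, 107, 107, 107, 106, 107, 108, 108, 107, 108, 108, 108, 103, 95, 89, 95, 102, 102, 102, 102, 119, 158, 176, 176, 177, 176, 176, 177, 177, 176, 177, 177, 177, 177, 176, 176, 176, 176, 177, 177, 177, 195, 213, 216, 217, 217, 217, 217, 217, 217, 217, 217]
80 [114, 113, 113, 112, 113, 113, 114, 113, 113, 115, 114, 114, 113, 108, 103, 104, 103, 104, 104, 135, 173, 183, 182, 183, 183, 183, 183, 183, 182, 183, 183, 183, 183, 183, 183, 183, 183, 183, 183, 184, 205, 222, 222, 222, 222, 222, 222, 222, 222, 222, 221, 222]
130 [96, 96, 97, 95, 94, 95, 95, 95, 95, 95, 95, 96, 102, 105, 105, 105, 105, 104, 95, 90, 89, 90, 89, 89, 91, 89, 90, 90, 89, 90, 90, 89, 89, 89, 90, 89, 89, 90, 93, 109, 119, 118, 118, 119, 118, 119, 118, 119, 119, 119, 117, 118]
200 [119, 119, 118, 119, 118, 118, 118, 118, 118, 117, 112, 106, 106, 107, 106, 106, 99, 93, 93, 92, 92, 93, 93, 93, 92, 92, 93, 92, 91, 93, 92, 92, 92, 92, 92, 92, 92, 106, 119, 121, 121, 120, 121, 120, 120, 119, 120, 120, 119, 120, 119, 120]
250 [101, 100, 101, 101, 102, 101, 101, 101, 101, 104, 107, 106, 107, 106, 105, 98, 94, 93, 94, 94, 94, 94, 94, 94, 93, 93, 93, 93, 93, 93, 94, 93, 93, 92, 93, 94, 110, 122, 121, 122, 121, 121, 121, 122, 121, 122, 120, 122, 121, 122, 122, 121]
300 [110, 111, 110, 110, 110, 109, 110, 109, 107, 106, 106, 106, 106, 104, 98, 94, 94, 94, 93, 93, 94, 94, 94, 94, 93, 93, 92, 93, 93, 93, 93, 94, 93, 93, 96, 111, 122, 122, 122, 121, 121, 121, 122, 122, 121, 122, 122, 122, 121, 121, 121, 121]
outer [[ 0.6035 -0.2559]
 [ 0.528  -0.2675]
 [ 0.4414 -0.2811]] 8.858886209647011 perp to handle [-0.0598 -0.06   -0.0606]
inner [[ 0.6047 -0.241 ]
 [ 0.5276 -0.2529]
 [ 0.4393 -0.2668]] 8.893637484855072 perp to handle [-0.0453 -0.0455 -0.0461]
t 28.875 pos [ 0.6339 -0.1951  0.2013] ori [-179.694    -0.0288  -82.3997] q6 7.9139153122169805
[-0.2442, 0.1278, 0.0105, -0.0037, -0.0048, -1.6354]
```

carry_out:
  rows:
    - [-0.01,0.05,0,0,0,-0.019]
    - [-0.02,0.1,0,0,0,-0.019]
    - [-0.027,0.122,0,0,0,-0.019]
    - [-0.027,0.122,0,0,0,-0.019]
    - [-0.027,0.122,0,0,0,-0.019]
    - [-0.027,0.122,0,0,0,-0.019]

```text
clock: 29.62
tool_pos: [0.5085, -0.184, 0.1977]
orientation: [180.0, 0.1, -81.3]
force: [-0.1, 0.7, 0.6]
opening: 0.0526
gripper_force: 0.0
```

```bash
cat >> h.py <<'E'
BO=np.array([.5127,-.2041]); BY=8.7
def B(x,y=0.):
    a=np.radians(BY); return BO[0]+x*np.cos(a)-y*np.sin(a), BO[1]+x*np.sin(a)+y*np.cos(a)
E
python3 - <<'E'
from h import *
K=cam("wrist"); im=viewer.snapshot("wrist")[:,:,::-1].copy(); cv2.imwrite("pics/w8.png",im); g=cv2.cvtColor(im,cv2.COLOR_BGR2GRAY).astype(int)
print(telemetry.get_obs()["tool_pos"],telemetry.get_obs()["orientation"])
for z in(.064,.008): print(z,[ [y]+proj(K,[[*B(0,y),z]])[0].round(1).tolist() for y in(-.063,-.055,-.051,0,.051,.055,.063)])
for u in(245,265,285,305): print(u,g[95:310,u-2:u+3].mean(1).astype(int).tolist())
print("x-walls",[[x]+proj(K,[[*B(x,0),.052]])[0].round(1).tolist() for x in(-.114,-.095,.091,.095)])
print(g[198:206].mean(0)[100:480].astype(int).tolist())
E
```

```text
[ 0.5085 -0.184   0.1976] [179.9693   0.0598 -81.3003]
0.064 [[-0.063, 274.9, 101.8], [-0.055, 274.9, 112.5], [-0.051, 274.9, 117.8], [0, 275.0, 181.6], [0.051, 275.0, 239.1], [0.055, 275.0, 243.4], [0.063, 275.0, 251.9]]
0.008 [[-0.063, 275.2, 102.7], [-0.055, 275.2, 111.7], [-0.051, 275.2, 116.1], [0, 275.2, 170.2], [0.051, 275.2, 219.8], [0.055, 275.2, 223.5], [0.063, 275.2, 230.9]]
245 [96, 96, 97, 96, 96, 96, 94, 90, 89, 88, 89, 88, 89, 89, 89, 89, 89, 90, 88, 89, 88, 89, 94, 108, 115, 115, 116, 115, 114, 114, 114, 115, 115, 114, 114, 114, 115, 114, 115, 114, 114, 114, 114, 114, 113, 114, 113, 113, 114, 113, 114, 113, 114, 113, 113, 112, 114, 113, 112, 112, 112, 112, 113, 113, 113, 113, 113, 111, 113, 113, 112, 113, 113, 114, 112, 113, 112, 112, 111, 112, 111, 112, 112, 112, 111, 111, 112, 112, 112, 111, 111, 111, 112, 112, 111, 111, 111, 111, 112, 111, 112, 111, 112, 111, 111, 111, 111, 111, 111, 110, 111, 111, 112, 111, 110, 111, 111, 112, 111, 111, 110, 110, 110, 110, 111, 110, 110, 108, 108, 101, 99, 98, 98, 98, 99, 99, 98, 99, 98, 99, 98, 98, 98, 91, 80, 80, 84, 83, 83, 82,
[... 4634 characters left out ...]
39, 239, 239, 239, 239, 239, 239, 238, 238, 239, 238, 238, 238, 238, 238, 238, 238, 238, 237, 237, 237, 237, 237, 237, 236, 236, 236, 236, 236, 236, 234, 168, 110, 109, 98, 94, 94, 94, 94, 95, 94, 94, 94, 94, 95, 94, 97, 139, 229, 233, 233, 232, 232, 232, 231, 231, 223, 178, 174, 186, 187, 189, 191, 192, 193, 196, 194, 192, 189, 188, 186, 185, 180, 182, 183, 183, 182, 181, 185, 186, 190, 194, 196, 196, 195, 194, 195, 192, 193, 196, 200, 206, 208, 210, 210, 210, 208, 206, 203, 199, 199, 201, 201, 202, 201, 199, 196, 197, 200, 202, 204, 204, 204, 203, 198, 200, 204, 205, 205, 201, 187, 185, 172, 173, 174, 174, 150, 150, 146, 133, 133, 134, 133, 109, 121, 121, 120, 101, 100, 102, 109, 100, 102]
```

The box frame fits to about 1 mm: wall rows 101.5/118 and 238.5/252 match the predictions, and the floor is empty. The top rails leave ±51 mm, so A must be centred within 3 mm. Now over to fresh A.

carry_out:
  rows:
    - [-0.03,0.002,0,0,0,-0.18]
    - [-0.06,0.004,0,0,0,-0.36]
    - [-0.09,0.006,0,0,0,-0.54]
    - [-0.12,0.008,0,0,0,-0.72]
    - [-0.15,0.01,0,0,0,-0.9]
    - [-0.18,0.012,0,0,0,-1.08]
    - [-0.215,0.0136,0,0,0,-1.26]
    - [-0.215,0.0136,0,0,0,-1.44]

```text
clock: 30.68
tool_pos: [0.4621, 0.0285, 0.1983]
orientation: [-179.9, -0.0, 1.7]
force: [0.1, -0.2, 0.5]
opening: 0.0524
gripper_force: 0.0
```

carry_out:
  rows:
    - [0,0,0,0,0,-0.176]
    - [0,0,0.02,0,0,-0.176]
    - [0,0,0.02,0,0,-0.176]
    - [0,0,0.02,0,0,-0.176]
    - [0,0,0.02,0,0,-0.176]

```text
clock: 31.3
tool_pos: [0.4624, 0.0267, 0.179]
orientation: [-179.9, -0.1, 11.3]
force: [0.1, 0.7, -0.1]
opening: 0.0527
gripper_force: 0.0
```

```bash
python3 - <<'E'
from h import *
K=cam("wrist"); print(telemetry.get_obs()["tool_pos"],telemetry.get_obs()["orientation"])
for lo,sat in((90,45),(70,40)):
    im=viewer.snapshot("wrist")[:,:,::-1].copy(); cv2.imwrite("pics/w9.png",im); m=white(im,lo,sat,13); m[262:]=0
    for c in cv2.findContours(m,0,2)[0]:
        if cv2.contourArea(c)<800: continue
        r=cv2.minAreaRect(c); w=ray(K,cv2.boxPoints(r),.032); d=np.roll(w,-1,0)-w
        print(lo,np.array(r[0]),np.array(r[1]),r[2],cv2.boundingRect(c),"W",w.mean(0)[:2],"L",np.linalg.norm(d,axis=1)[:2],"ang",np.degrees(np.arctan2(d[:2,1],d[:2,0])))
print(proj(K,[[.4625,.0265,.032]]))
g=cv2.cvtColor(im,cv2.COLOR_BGR2GRAY).astype(int); print(g[130:262,272:284].mean(1).astype(int).tolist()); print(g[160,220:345].tolist()); print(g[240,220:345].tolist())
E
```

```text
[0.4624 0.0267 0.179 ] [-179.943    -0.0662   11.2921]
90 [296. 204.] [114.  78.] 90.0 (257, 147, 79, 115) W [0.462  0.0099] L [0.0658 0.1047] ang [ -78.6452 -165.8816]
90 [ 79. 123.] [246. 158.] 90.0 (0, 0, 159, 247) W [0.487 0.201] L [0.1192 0.1999] ang [ -78.659  -174.2355]
70 [296. 204.] [114.  78.] 90.0 (257, 147, 79, 115) W [0.462  0.0099] L [0.0658 0.1047] ang [ -78.6452 -165.8816]
70 [ 78. 123.] [246. 156.] 90.0 (0, 0, 157, 247) W [0.4868 0.2019] L [0.1177 0.2   ] ang [ -78.659  -174.3292]
[[277.7328 202.6933]]
[195, 192, 188, 185, 184, 183, 183, 184, 186, 188, 184, 160, 120, 95, 96, 99, 109, 117, 117, 121, 127, 131, 134, 135, 135, 135, 134, 134, 134, 133, 133, 132, 132, 132, 131, 131, 130, 129, 125, 105, 80, 73, 72, 75, 76, 72, 103, 131, 133, 132, 132, 132, 132, 131, 131, 130, 130, 106, 72, 63, 64, 69, 69, 69, 78, 80, 75, 75, 95, 121, 131, 132, 131, 131, 130, 130, 131, 130, 130, 107, 70, 61, 62, 65, 71, 72, 65, 65, 73, 75, 103, 130, 130, 130, 131, 131, 130, 130, 130, 130, 115, 81, 66, 67, 72, 75, 87, 116, 129, 130, 130, 131, 130, 131, 131, 130, 130, 130, 129, 130, 130, 129, 
[... 563 characters left out ...]
01, 103, 102, 100, 100, 103, 100, 100, 101, 99, 101, 100, 100, 103, 103, 101, 103, 101, 101, 102, 101, 101]
[96, 95, 96, 91, 95, 95, 93, 94, 92, 92, 90, 91, 89, 91, 91, 89, 88, 88, 91, 90, 89, 90, 89, 90, 90, 89, 91, 93, 97, 98, 98, 100, 99, 104, 101, 102, 104, 110, 122, 128, 130, 130, 130, 130, 132, 132, 132, 132, 131, 132, 129, 130, 132, 130, 132, 131, 132, 131, 129, 130, 131, 130, 132, 131, 131, 132, 132, 131, 131, 129, 128, 124, 100, 101, 101, 100, 98, 101, 100, 100, 102, 101, 104, 125, 130, 135, 136, 133, 133, 134, 136, 136, 137, 132, 133, 132, 143, 211, 137, 136, 150, 245, 241, 194, 202, 202, 203, 201, 201, 201, 199, 200, 200, 198, 199, 198, 198, 198, 198, 197, 198, 197, 198, 199, 199]
```

A spans columns 257–292 and rows 148–253, so it is aligned and offset (-1.5, -2.5) mm. The tips stay above the 10 mm shoehorn. Descend and grip.

carry_out:
  rows:
    - [-0.0015,-0.0025,0.04,0,0,0]
    - [-0.0015,-0.0025,0.08,0,0,0]
    - [-0.0015,-0.0025,0.12,0,0,0]
    - [-0.0015,-0.0025,0.15,0,0,0]
    - [-0.0015,-0.0025,0.165,0,0,0]
    - [-0.0015,-0.0025,0.165,0,0,0]
    - [-0.0015,-0.0025,0.165,0,0,0]

```text
clock: 32.28
tool_pos: [0.4607, 0.0292, 0.0141]
orientation: [-179.9, -0.1, 11.3]
force: [-0.4, 0.4, 1.5]
opening: 0.0523
gripper_force: 0.0
```

carry_out:
  rows:
    - [0,0,0,0,0,0]
    - [0,0,0,0,0,0]
    - [0,0,0,0,0,0]
    - [0,0,0,0,0,0]
    - [0,0,0,0,0,0]
    - [0,0,0,0,0,0]
  grip: -1

```text
clock: 33.02
tool_pos: [0.4603, 0.029, 0.0139]
orientation: [-179.9, -0.1, 11.3]
force: [-2.7, -0.6, 5.6]
opening: 0.0316
gripper_force: 30.0
```

carry_out:
  rows:
    - [0,0,-0.03,0,0,0]
    - [0,0,-0.07,0,0,0]
    - [0,0,-0.11,0,0,0]
    - [0,0,-0.145,0,0,0]
    - [0,0,-0.145,0,0,0]
    - [0,0,-0.145,0,0,0]

```text
clock: 33.78
tool_pos: [0.4593, 0.0287, 0.1578]
orientation: [-179.9, 0.0, 11.3]
force: [0.5, -0.0, -2.4]
opening: 0.0319
gripper_force: 30.0
```

```bash
python3 - <<'E'
from h import *
im=viewer.snapshot("wrist")[:,:,::-1].copy(); cv2.imwrite("pics/w10.png",im); g=cv2.cvtColor(im,cv2.COLOR_BGR2GRAY).astype(int)
print(g[160:245,265:290].mean(1).astype(int).tolist()); o=telemetry.get_obs(); print(o["opening"],o["gripper_force"],o["force"])
c=viewer.camera_info("wrist"); print(proj((c["intrinsics"],c["tool_from_camera"]),[[x,0,z] for x in(.048,.045) for z in(-.0185,.0135)]))
plan((*B(-.02,0),.16,-81.3))
E
```

```text
[98, 99, 100, 100, 100, 101, 100, 99, 98, 97, 96, 96, 96, 98, 99, 100, 102, 108, 116, 118, 118, 118, 118, 119, 119, 119, 120, 119, 119, 126, 149, 179, 206, 221, 228, 228, 215, 195, 175, 154, 138, 134, 134, 133, 133, 133, 134, 133, 133, 133, 133, 132, 132, 132, 132, 132, 132, 132, 132, 132, 132, 132, 133, 132, 131, 131, 131, 129, 127, 126, 106, 82, 78, 78, 74, 71, 71, 74, 78, 80, 77, 74, 71, 90, 119]
0.03171453134984432 29.999230206012726 [-0.6091  0.0244 -1.5362]
[[278.5859 191.6485]
 [278.1883 176.8544]
 [278.5652 198.9013]
 [278.1732 182.9142]]
t 33.825 pos [0.4591 0.0285 0.1574] ori [-179.9513    0.0876   11.2797] q6 73.19942698553257
[-0.0129, 0.2377, -0.0028, 0.0006, 0.0019, 1.6158]
```

A is held with the end edge at row 177, predicted 177, so it is centred to under 1 mm. I carry it over the box, turning by -93°.

carry_out:
  rows:
    - [-0.001,0.03,-0.003,0,0,0.18]
    - [-0.003,0.06,-0.003,0,0,0.36]
    - [-0.005,0.09,-0.003,0,0,0.54]
    - [-0.007,0.12,-0.003,0,0,0.72]
    - [-0.009,0.15,-0.003,0,0,0.9]
    - [-0.011,0.18,-0.003,0,0,1.08]
    - [-0.012,0.21,-0.003,0,0,1.26]
    - [-0.013,0.2377,-0.003,0,0,1.44]

```text
clock: 34.83
tool_pos: [0.493, -0.2078, 0.1595]
orientation: [179.9, 0.1, -71.6]
force: [1.0, -0.1, -1.1]
opening: 0.0316
gripper_force: 30.0
```

carry_out:
  rows:
    - [0,0,0,0,0,0.176]
    - [0,0,0,0,0,0.176]
    - [0,0,0,0,0,0.176]
    - [0,0,0,0,0,0.176]

```text
clock: 35.33
tool_pos: [0.4938, -0.2065, 0.1609]
orientation: [180.0, 0.1, -81.1]
force: [0.8, 0.2, 0.0]
opening: 0.0317
gripper_force: 30.0
```

```bash
python3 - <<'E'
from h import *
im=viewer.snapshot("wrist")[:,:,::-1].copy(); cv2.imwrite("pics/w11.png",im); g=cv2.cvtColor(im,cv2.COLOR_BGR2GRAY).astype(int)
print(g[160:205,265:290].mean(1).astype(int).tolist()); o=telemetry.get_obs(); print(o["opening"],o["gripper_force"],o["force"])
plan((*B(-.02,0),.07,-81.3),(*B(-.02,0),.024,-81.3)); K=cam("wrist")
print([[y]+proj(K,[[*B(-.02,y),.064]])[0].round(1).tolist() for y in(-.063,-.055,-.051)]); print(g[70:150,265:285].mean(1).astype(int).tolist())
E
```

```text
[122, 123, 122, 123, 123, 123, 123, 123, 123, 123, 123, 122, 123, 123, 122, 122, 122, 126, 132, 134, 134, 134, 134, 135, 135, 135, 135, 135, 135, 136, 139, 142, 145, 147, 148, 149, 149, 150, 151, 150, 150, 150, 150, 150, 151]
0.031954560190894994 29.999285638332367 [-0.7056  0.3367 -1.532 ]
t 35.375 pos [ 0.4938 -0.2065  0.1611] ori [-179.9913    0.0553  -81.157 ] q6 10.618822552899534
[0.0006, 0.001, 0.0911, -0.0002, 0.001, 0.0025]
[0.0006, 0.001, 0.1371, -0.0002, 0.001, 0.0025]
[[-0.063, 278.0, 131.3], [-0.055, 277.9, 143.0], [-0.051, 277.9, 148.8]]
[115, 115, 115, 116, 116, 116, 116, 116, 117, 117, 117, 118, 118, 118, 118, 118, 118, 119, 119, 119, 119, 119, 119, 119, 120, 119, 120, 120, 120, 119, 119, 119, 119, 120, 120, 120, 120, 120, 120, 120, 120, 120, 119, 120, 120, 120, 120, 119, 120, 120, 119, 119, 119, 119, 119, 119, 115, 109, 107, 107, 105, 99, 95, 96, 95, 95, 95, 95, 94, 94, 95, 94, 94, 94, 94, 95, 95, 94, 102, 116]
```

The wall edges (131, 148) match the predictions and the cartridge is still centred. I lower it into the box.

carry_out:
  rows:
    - [0.0005,0.001,0.04,0,0,0.002]
    - [0.0005,0.001,0.075,0,0,0.002]
    - [0.0005,0.001,0.085,0,0,0.002]
    - [0.0005,0.001,0.1,0,0,0.002]
    - [0.0005,0.001,0.115,0,0,0.002]
    - [0.0005,0.001,0.128,0,0,0.002]
    - [0.0005,0.001,0.137,0,0,0.002]
    - [0.0005,0.001,0.137,0,0,0.002]

```text
clock: 36.38
tool_pos: [0.4925, -0.2074, 0.0235]
orientation: [179.9, 0.1, -81.4]
force: [-0.1, 0.1, -1.3]
opening: 0.0318
gripper_force: 30.0
```

carry_out:
  rows:
    - [0,0,0,0,0,0]
    - [0,0,0,0,0,0]
    - [0,0,0,0,0,0]
    - [0,0,0,0,0,0]
    - [0,0,-0.03,0,0,0]
    - [0,0,-0.08,0,0,0]
    - [0,0,-0.13,0,0,0]
    - [0,0,-0.16,0,0,0]
  grip: 0.1

```text
clock: 37.38
tool_pos: [0.4937, -0.2077, 0.1871]
orientation: [-179.8, -0.0, -81.4]
force: [0.2, -0.2, -0.8]
opening: 0.0485
gripper_force: 0.0
```

```bash
python3 - <<'E'
from h import *
im=viewer.snapshot("wrist")[:,:,::-1].copy(); cv2.imwrite("pics/w12.png",im); K=cam("wrist")
m=white(im,100,45,11); m[262:]=0
for c in cv2.findContours(m,0,2)[0]:
    if cv2.contourArea(c)<600: continue
    r=cv2.minAreaRect(c); w=ray(K,cv2.boxPoints(r),.040); d=np.roll(w,-1,0)-w
    print(np.array(r[0]),np.array(r[1]),r[2],cv2.boundingRect(c),"W",w.mean(0)[:2],"L",np.linalg.norm(d,axis=1)[:2])
print("exp",proj(K,[[*B(-.02,y),.04] for y in(-.048,0,.048)]))
hx,hy=.6323,-.1905
o=telemetry.get_obs(); print(o["opening"],o["gripper_force"]); plan((hx,hy,.18,-81.3),(hx,hy,.07,-81.3))
E
```

```text
[278. 199.] [102.  36.] 90.0 (260, 148, 37, 103) W [ 0.4948 -0.2081] L [0.0308 0.0938]
exp [[280.1143 148.127 ]
 [279.9498 202.5157]
 [279.7992 252.3072]]
0.0483330978256389 0.0
t 37.425 pos [ 0.4952 -0.2082  0.1905] ori [-179.5659   -0.1159  -81.357 ] q6 10.484173471710976
[0.0031, -0.1381, 0.0116, -0.0076, -0.002, -0.001]
[0.0028, -0.1372, 0.1216, -0.0076, -0.002, -0.001]
```

A lies flat in the box: the rect is 31x94 mm at (278,199) as expected. Now back to the handle to shut the cover.

carry_out:
  rows:
    - [0.001,-0.05,0,0,0,0]
    - [0.002,-0.1,0,0,0,0]
    - [0.003,-0.138,0,0,0,0]
    - [0.003,-0.138,0.03,0,0,0]
    - [0.003,-0.138,0.07,0,0,0]
    - [0.003,-0.138,0.105,0,0,0]
    - [0.003,-0.138,0.121,0,0,0]
    - [0.003,-0.138,0.121,0,0,0]

```text
clock: 38.42
tool_pos: [0.6298, -0.1899, 0.0628]
orientation: [180.0, 0.0, -81.4]
force: [0.6, -0.5, 1.0]
opening: 0.048
gripper_force: 0.0
```

carry_out:
  rows:
    - [0,0,0,0,0,0]
    - [0,0,0,0,0,0]
    - [0,0,0,0,0,0]
    - [0,0,0,0,0,0]
    - [0,0,0,0,0,0]
    - [0,0,0,0,0,0]
  grip: -1

```text
clock: 39.17
tool_pos: [0.6302, -0.1897, 0.0636]
orientation: [-179.9, 0.0, -81.4]
force: [0.4, 0.9, 3.3]
opening: 0.0134
gripper_force: 30.0
```

carry_out:
  rows:
    - [0,0.02,0,0,0,0]
    - [0,0.045,0,0,0,0]
    - [0,0.07,0,0,0,0]
    - [0,0.095,0,0,0,0]
    - [0,0.12,0,0,0,0]
    - [0,0.145,0,0,0,0]
    - [0,0.168,0,0,0,0]
    - [0,0.185,0,0,0,0]

```text
clock: 40.17
tool_pos: [0.4468, -0.218, 0.0636]
orientation: [-179.9, 0.0, -81.4]
force: [3.1, -4.4, 0.3]
opening: 0.0139
gripper_force: 30.0
```

carry_out:
  rows:
    - [0,0.004,0,0,0,0]
    - [0,0.006,0,0,0,0]
    - [0,0.007,0,0,0,0]
    - [0,0.007,0,0,0,0]

```text
clock: 40.67
tool_pos: [0.4422, -0.2187, 0.0636]
orientation: [-179.8, -0.0, -81.4]
force: [6.2, -4.0, -4.3]
opening: 0.0137
gripper_force: 30.0
```

The handle is at x=0.4422 (originally 0.4432) against its stop, so the cover is shut. I release, lift, and do a last numeric check of clamp, cover and bystanders.

carry_out:
  rows:
    - [0,0,0,0,0,0]
    - [0,0,0,0,0,0]
    - [0,0,0,0,0,0]
    - [0,0,0,0,0,0]
    - [0,0,-0.04,0,0,0]
    - [0,0,-0.09,0,0,0]
    - [0,0,-0.14,0,0,0]
    - [0,0,-0.16,0,0,0]
  grip: 0.2

```text
clock: 41.68
tool_pos: [0.441, -0.2189, 0.2265]
orientation: [-179.7, -0.0, -81.4]
force: [0.8, 0.2, -1.3]
opening: 0.0522
gripper_force: 0.0
```

carry_out:
  rows:
    - [-0.03,0,0,0,0,0]
    - [-0.08,-0.03,0,0,0,0]
    - [-0.14,-0.05,0,0,0,0]
    - [-0.2,-0.05,0,0,0,0]
    - [-0.2,-0.05,0,0,0,0]
    - [-0.2,-0.05,0,0,0,0]

```text
clock: 42.42
tool_pos: [0.4593, -0.0131, 0.2234]
orientation: [-180.0, 0.1, -81.3]
force: [-0.0, -0.4, -0.3]
opening: 0.0527
gripper_force: 0.0
```

```bash
python3 - <<'E'
from h import *
im=viewer.snapshot("top")[:,:,::-1].copy(); cv2.imwrite("pics/t4.png",im); K=cam("top"); a=cv2.imread("pics/top0.png")
d=cv2.absdiff(im,a).max(2)
for n,p in dict(frog=(267,144),flash=(138,180),horn=(273,285),tin=(155,299),brush=(406,174),handle=(348,254),boxrear=(338,195)).items(): print(n,d[p[1]-10:p[1]+11,p[0]-14:p[0]+15].mean().round(1))
g=cv2.cvtColor(im,cv2.COLOR_BGR2GRAY).astype(int)
c=np.array([np.r_[U(x,.002),.074] for x in np.arange(-.125,.05,.004)]); p=proj(K,c).round().astype(int); print(g[p[:,1],p[:,0]])
print(proj(K,[[*U(-.096),.074],[*U(0),.074],[*U(-.096),.09]]))
m=white(im,110)
for q in cv2.findContours(m,0,2)[0]:
    if not 60<cv2.contourArea(q)<4000: continue
    r=cv2.minAreaRect(q); w=ray(K,cv2.boxPoints(r),.02); print(np.array(r[0]),w.mean(0)[:2],np.linalg.norm(w[1]-w[0]),np.linalg.norm(w[2]-w[1]))
s=viewer.snapshot("scene")[:,:,::-1].copy(); cv2.imwrite("pics/s5.png",s); Ks=cam("scene"); gs=cv2.cvtColor(s,cv2.COLOR_BGR2GRAY).astype(int)
for z in(.062,.066,.07,.074,.078,.084,.09,.1,.11): q=proj(Ks,[[*U(-.096,y),z] for y in(-.02,-.01,0,.01,.02)]).round().astype(int); print(z,gs[q[:,1],q[:,0]])
print(telemetry.get_obs()["tool_pos"],telemetry.get_obs()["force"])
E
```

```text
frog 20.6
flash 17.5
horn 76.2
tin 108.0
brush 16.1
handle 30.4
boxrear 30.5
[ 37  36  34  36  36  37  48  60  83  98 112 133 138 144 144 148 151 152
 157 158 148 137 101  90  82  50  44  46  49  55  65  65  67  66  69  65
  65  63  62  61  59  58  53  57]
[[197.7051 265.5177]
 [197.2781 231.3499]
 [196.7203 265.162 ]]
[272.8912 295.4147] [ 0.3291 -0.0106] 0.07807701488073557 0.03642860398088788
[132.6317 233.8854] [0.5034 0.4048] 0.06974152995192115 0.10153178359810872
[198.7345 207.4862] [0.5849 0.2134] 0.11733519411256665 0.04030977059030262
[ 32.753  166.5228] [0.7067 0.7228] 0.06909128088159289 0.20067768141348438
[136.5 140. ] [0.7955 0.4144] 0.07113709503717719 0.07176132565013209
[168.5  94. ] [0.9499 0.3245] 0.173833027562031 0.03415800945422561
[307.4995  77.5364] [ 1.0128 -0.1196] 0.017300278040515135 1.5298149202518618
0.062 [112 112 103 105 100]
0.066 [81 82 76 78 65]
0.07 [39 33 34 23 25]
0.074 [22 10 12 17 16]
0.078 [26 22 17 11 18]
0.084 [49 62 49 65 61]
0.09 [118 130 129 128 129]
0.1 [135 135 143 129  82]
0.11 [137 134 126  67  37]
[ 0.4594 -0.0142  0.2233] [ 0.4685 -0.0462  0.7317]
```

The scene view shows the grip bar dark at z = 70–78 mm, exactly where it belongs with the clamp down. The cover is shut and the tool is clear, so I hand in.

```bash
python3 -c "
from plant import workorder
print(workorder.close_job())"
```

```text
the job is handed in; nothing more can be done
None
```

I handed the job in without seeing a verdict: a fresh cartridge is home under the shut clamp, the spent one is in the tray, the only other fresh one is flat in the box with the cover shut, and I touched no bystander that I know of, though arm shadow kept my last picture from confirming the tin and shoehorn.

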